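# Draw a V-block carrier home with its cam lock

## Robot

A 6-joint arm with a two-finger parallel gripper is mounted at the origin on a cart in front of the work surface, level with it; the furniture and walls round the work are solid. World frame = base frame: x ahead of the robot, y to its left, z up, the work surface at z = 0. Lengths are in mm, angles in rad, forces in N, time in s.
With the tool pointing down it reaches from about 300 to 950 mm from the base axis. Payload 3.1 kg.
Tool frame: the origin (TCP) lies between the finger pads; the fingertips stand 19 mm ahead of it and the grasp point (between the pads) is the TCP; z points along the fingers, y is the direction in which the jaws open and shut (so a half turn about z gives the same grasp; the last joint's range is limited). The gripper opens to 85 mm and grips with 20 to 120 N. Pads are 22 mm wide; open, the fingers measure 114 mm over their backs; the gripper's body (76 mm by 85 mm) begins 54 mm behind the grasp point. The pads swing forward as they close: fully open they stand 13 mm farther back than shut.
Start: joints at [-1.248, 0.308, 1.634, -0, 1.2, -0.07], TCP at [239.21, -577.417, 250.272] pointing down, gripper open.
Joint ranges: [-3.06, 3.06], [-0.79, 1.96], [0.05, 2.63], [-1.19, 4.34], [0.05, 2.64], [-2.94, 2.94]. Speed limits (rad/s): [2.79, 2.79, 3.14, 3.14, 3.14, 3.14].

## Interface

Orientations are given as [roll, pitch, yaw] about the fixed x, y, z axes, in that order (R = Rz(yaw) Ry(pitch) Rx(roll)).
In Python, from station import readout, cams, r gives the robot as it stands.
- The arm moves only by the tool apply_moves, never from a script. Its argument "motion" is a list of rows, each a list of 5 numbers: the closure, from 0 (fully open) to 1 (shut), then the shift along the tool's x, y, z in m, then the turn about the tool's z in degrees. In form: [[grip, tx, ty, tz, twist], ...]. A call has 1 to 12 rows; each row shifts and turns the pose as measured when the row begins, along the tool's axes as they then stand; what a row does not reach is not made up. A row lasts 1/8 s, in which the tool goes at most 62.5 mm and 10.7 degrees, less where a joint would pass 70% of its speed; a pose out of reach is approached as far as the arm can. A call is refused whole if a number of a shift passes 0.0625 or a number of a turn 10.7, either way. A call with a gripper value outside its range is refused whole. The fingers move at their own pace and stop on an object; "grip_force" is the grip in N (left out, the last holds). Time passes only in rows, so rows that do not move let the fingers close. It gives the time, the measured TCP pose, the force and the opening at its end, in the units of the state.
- readout.read_state(): the state, without advancing time (a new reading comes with each control period).
- cams.get_image(name): name is "scene" or "top" or "wrist"; returns (picture, depth): 480x640x3 uint8, red, green, blue; 480x640 float32, mm along the optical axis (not along the pixel's ray), 0 where there is no reading.
- cams.get_calibration(name): a dict with "vfov" (degrees; the focal length in pixels is half the picture's height over the tangent of half this angle, whatever the lens; pixels are square), "cx", "cy" (the principal point, pixels), "D" ([k1, k2, p1, p2, k3] as OpenCV has them; the pictures are not rectified), "cam_to_world" (4x4, takes a point from camera to world coordinates); the wrist camera has in their place "hand_eye" (4x4, takes a point from camera to tool coordinates, whose origin is the TCP and whose axes are the flange's). Camera axes: x right, y up, looking along -z (the intrinsics and any distortion apply to the point x, -y, -z); pixel columns grow to the right and rows downward; lengths in mm; the calibration is good to about 2 mm. A picture is of the moment at which its call begins: read the wrist's pose just before it. get_calibration takes no time and is no camera call.
- r.finish_job(): hands the job in, once; it reports no verdict.
The state is a dict: "t": time; "q": joint angles; "qd": joint speeds; "joint_torque": joint torques, N m; "tool_pos": TCP position; "eef_rot": TCP orientation; "force": force on the tool from outside, world axes, zero at the start; "wrist_torque": the same for the moment, N m; "gripper_width": opening from 0.0 (shut) to 1.0 (fully open).
Only numpy, scipy, OpenCV 4.12 (cv2) and the standard library are available. Lean on these libraries where they do the work, as an engineer would, in place of code of your own. Each camera call takes 0.05 s, during which the arm holds its last target.

## Task

Push the grey V-block carrier along its bed, by its rear face, until its brass bolt head is inside the cam lock and the carrier meets the two spring plungers. Then take the orange-handled cam key out of its wooden stand, set its flat blade in the slot of the cam disc and turn the disc clockwise (seen from above), so that it draws the carrier up snug against the brass stops; feel for the moment it comes tight and stop there, without forcing it. Put the key back upright in its stand and leave everything else alone.

Things in the scene. Friction and masses are not known exactly. Their poses are not given: they have to be found in the camera images.
- lock_base: fixed base with the cam lock: dark steel bed 10 mm thick, two aluminium guide rails (tops at 26 mm) and a housing (top at 28 mm) round the steel cam disc at the far end. Origin on the cam disc's axis at worktop level, z up, x the way the carrier slides into the lock (roughly away from the robot). The bed reaches from x = -152 to +42 mm, y = -53 to +53 mm
- stops: the two brass stops (at y = -33 and +33 mm) in the housing, facing the carrier. Origin between them in the plane of their faces, at worktop level, 34 mm before the cam's axis; axes as lock_base. Two steel spring plungers (8 mm thick, at y = -20 and +20) stand 3 mm proud of them; together they push back with 1.2 N when met, 3 N when the carrier is home
- carrier: loose grey plate 70 x 75 x 16 mm with a V-block on top, 54 mm high in all, 0.6 to 1.1 kg, on the bed (10 mm up), 0.5 mm play to each rail. Origin: middle of its front face's lower edge, x into the lock; the plate spans x = -70 to 0. Its brass bolt head (11 mm wide, 13 high) is centred 23 mm ahead of the face, give or take 1.8 mm: so the angle where the cam comes tight varies
- carrier_rear (a point): centre of the carrier plate's rear face (75 mm wide, 16 mm high), where it is pushed; 18 mm above the worktop; x forward into the lock
- cam_slot (a point): centre of the mouth of the driver slot in the boss on the steel cam disc (disc diameter 57 mm, boss about 30 mm), on the cam's axis, 37 mm above the worktop. x along the slot, z up; it turns with the cam. The slot is 26 mm long, 4.8 mm wide and 7 mm deep, the upper 2 mm of its long sides bevelled outward by 2 mm
- cam (a joint): cam disc angle in rad: 0 open, grows clockwise seen from above, end 1.6. Starts at 0 to 0.1. Catches the bolt head between 0.4 and 0.7 (with a bump of up to 0.2 N m), then draws the carrier in (0.1 to 0.15 N m on the key) until it is tight on the stops somewhere between 0.8 and 1.4; there 0.2 to 0.27 N m is snug, over 0.3 too tight. Friction holds it where left; the blade has 0.1 rad of play
- cam_key: loose cam key: flat-bladed screwdriver 101 mm long, 90 g, upright in its stand, blade down. Origin at the middle of the blade's tip, z up, x along the blade's width. Blade 18 x 3 mm; round shaft 9 mm thick; black guard disc, diameter 35 mm, 40 to 44 mm above the tip; orange square handle 24 x 24 mm (flats along x and y), 43 to 99 mm above the tip
- key_handle (a point): centre of the key's square handle, on its axis, 71 mm above the blade tip; axes as cam_key
- key_stand: fixed wooden block 70 x 70 x 50 mm with a round through hole of diameter 24 mm in its centre; the key hangs in it by its guard disc, blade tip 10 mm above the worktop. Origin at the centre of its underside, z up
- bush_center (a point): bystander: centre of a loose bronze flanged bush, diameter 40 mm, 36 mm high
- red_center (a point): bystander: centre of a loose small screwdriver with a red handle, 151 mm long, lying on the worktop; not needed
Things that resemble listed ones, but are neither listed nor needed, are in the scene too. There is more than one size of the cam_key; the job needs the largest.

How it is judged:
By the outcome, as a careful person would: the job done as asked, in the order asked, and still so for the second after the job is handed in, with the robot touching nothing.
It also fails if it takes over 72 s, if anything falls off the work surface, if the arm or the gripper's body presses on something with over 40 N, if the wrist force passes 120 N, or if a joint passes its speed limit or range.

## Working session

There is one attempt and no reset: what is moved stays moved. The work goes in short steps, Python scripts to look and compute and a tool call to move; the robot and the scene stay as the last step left them, time stands still between calls to the robot, and variables do not carry over. Pictures are saved under pics/ and viewed, and the job is handed in when it is done.

Besides the shell and the picture viewer there is one more tool, called after ">>>" as a command line: name --pt "numbers of a row" for each row, then --argument value for the rest. apply_moves: Moves the arm, as the interface text tells. Its arguments: {"type":"object","properties":{"motion":{"type":"array"},"grip_force":{"type":"number"}},"required":["motion"]}

```bash
ls; mkdir -p pics; cat > h.py <<'E'
import numpy as np, cv2
from station import readout, cams, r
def grab(name,fn):
    s=readout.read_state(); im,d=cams.get_image(name); cv2.imwrite('pics/'+fn+'.png',im[:,:,::-1]); np.savez('pics/'+fn+'.npz',im=im,d=d,pos=s['tool_pos'],rot=s['eef_rot']); return s,im,d
E
python3 - <<'E'
from h import *
for n in ['scene','top','wrist']:
    s,im,d=grab(n,n+'0'); c=cams.get_calibration(n); print(n,c)
print(s)
E
```

```text
pics
scene {'vfov': 48.453614265994425, 'cx': 317.3152077716069, 'cy': 250.3845733695614, 'D': array([-0.07497507,  0.        ,  0.        ,  0.        ,  0.        ]), 'cam_to_world': array([[ 6.29739651e-01,  3.47364305e-01, -6.94813652e-01,
        -1.36835079e+02],
       [-7.76802051e-01,  2.78653245e-01, -5.64739712e-01,
        -6.18338817e+02],
       [-2.55833918e-03,  8.95371659e-01,  4.45312302e-01,
         5.44251673e+02],
       [ 0.00000000e+00,  0.00000000e+00,  0.00000000e+00,
         1.00000000e+00]])}
top {'vfov': 50.02946475932383, 'cx': 318.89670677123416, 'cy': 244.2546006831904, 'D': array([0.03483026, 0.        , 0.        , 0.        , 0.        ]), 'cam_to_world': array([[ 2.70147707e-02,  9.87348065e-01, -1.56249801e-01,
         3.62097592e+02],
       [-9.99614269e-01,  2.56746674e-02, -1.05889228e-02,
        -3.29266735e+01],
       [-6.44329075e-03,  1.56475587e-01,  9.87660809e-01,
         1.38964220e+03],
       [ 0.00000000e+00,  0.00000000e+00,  0.00000000e+00,
         1.00000000e+00]])}
wrist {'vfov': 67.505802913923, 'cx': 320.7544407270735, '
[... 418 characters left out ...]
000000e+00,
         1.00000000e+00]])}
{'t': 0.1, 'q': array([-1.24767828e+00,  3.08945578e-01,  1.63506143e+00, -2.11999478e-05,
        1.19964256e+00, -6.96672994e-02]), 'qd': array([-0.00115457, -0.00392736, -0.00283314,  0.00171544,  0.0003543 ,
        0.00038261]), 'joint_torque': array([-6.02600066e-04, -4.16408050e+01, -2.77646309e+01, -1.03777661e-04,
        4.04991210e-03, -5.76822131e-06]), 'tool_pos': array([ 238.99508674, -576.75176248,  249.14358598]), 'eef_rot': array([-3.13953935e+00, -1.23491276e-04,  3.92792924e-01]), 'force': array([-0.1454913 , -0.73459004, -0.05034891]), 'wrist_torque': array([-0.02433179, -0.01276834,  0.00025107]), 'gripper_width': 1.00048006247645}
```

View pics/scene0.png

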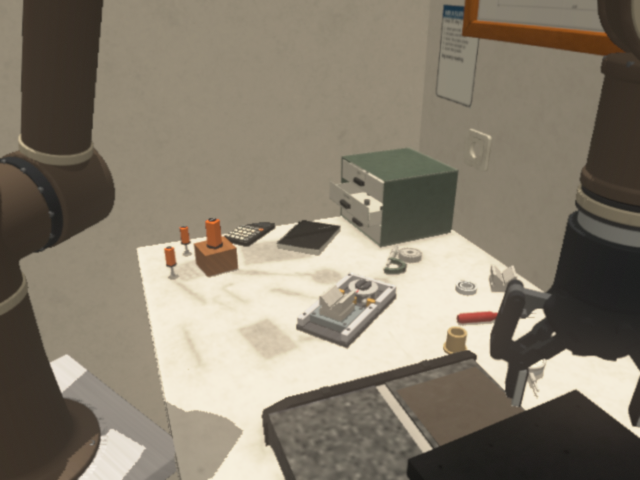

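View pics/top0.png

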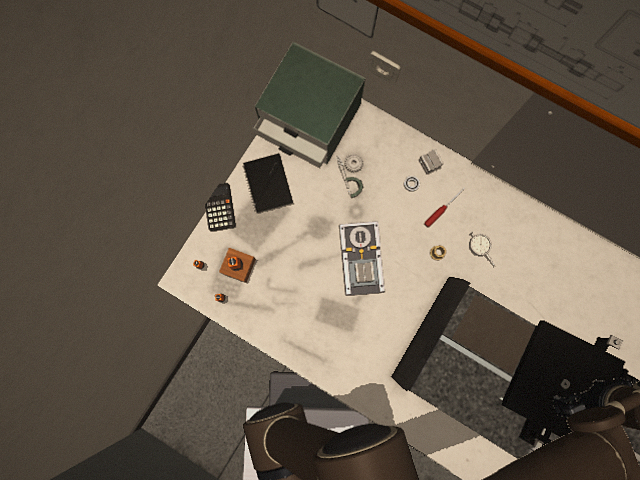

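View pics/wrist0.png

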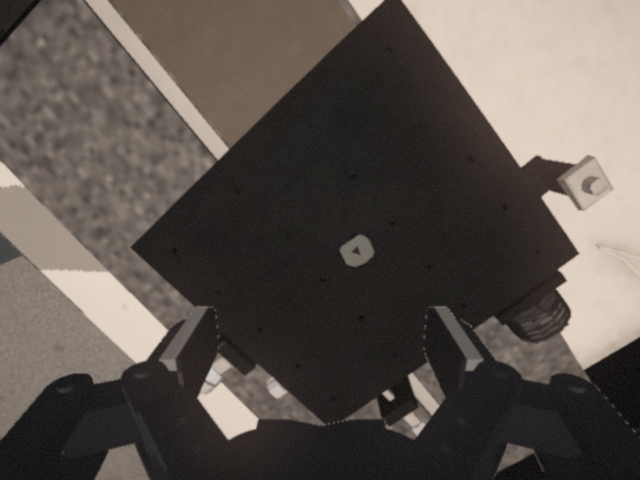

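The scene camera shows the lock at about (350,305) and the stand with the large key at (215,245). In the top view they are at (361,258) and (237,265). The red screwdriver is at (440,210) and the bush at (438,253). Next I'll get rough world positions.

```bash
cat >> h.py <<'E'
from scipy.spatial.transform import Rotation as Rn
def rt(pos,rot):
    T=np.eye(4); T[:3,:3]=Rn.from_euler('xyz',rot).as_matrix(); T[:3,3]=pos; return T
def camT(name,pos=None,rot=None):
    c=cams.get_calibration(name)
    T=c['cam_to_world'] if 'cam_to_world' in c else rt(pos,rot)@c['hand_eye']
    f=240/np.tan(np.radians(c['vfov'])/2); K=np.array([[f,0,c['cx']],[0,f,c['cy']],[0,0,1]])
    return K,c['D'],T
def ray(name,uv,pos=None,rot=None):
    K,D,T=camT(name,pos,rot)
    p=cv2.undistortPoints(np.array(uv,float).reshape(-1,1,2),K,D).reshape(-1,2)
    d=np.c_[p[:,0],-p[:,1],-np.ones(len(p))]
    return T[:3,3], d@T[:3,:3].T
def onz(name,uv,z,pos=None,rot=None):
    o,d=ray(name,uv,pos,rot); return o+d*((z-o[2])/d[:,2])[:,None]
def dep(name,uv,depth,pos=None,rot=None):
    o,d=ray(name,uv,pos,rot); return np.array([o+dd*depth[int(round(v)),int(round(u))] for dd,(u,v) in zip(d,uv)])
E
python3 - <<'E'
from h import *
np.set_printoptions(precision=1,suppress=True)
z=np.load('pics/top0.npz')
uv=[(361,237),(363,293),(345,293),(383,290),(340,226),(378,223),(235,261),(237,265),(220,297),(200,265),(438,253),(435,215),(320,152),(265,183),(450,280),(535,350),(548,400),(400,380)]
for a,b,c in zip(uv,dep('top',uv,z['d']),onz('top',uv,20)): print(a,b,c)
im=z['im']; cv2.imwrite('pics/topz.png',cv2.resize(im[190:320,180:410,::-1],None,fx=3.4,fy=3.4,interpolation=cv2.INTER_CUBIC))
E
```

```text
(361, 237) [ 599.3 -130.4   32.8] [ 601.6 -131.4   20. ]
(363, 293) [ 452.  -140.1    2.5] [ 450.9 -138.8   20. ]
(345, 293) [450.5 -91.6   6.7] [449.6 -91.   20. ]
(383, 290) [ 459.9 -191.    25.5] [ 460.3 -191.7   20. ]
(340, 226) [628.5 -73.8  29.3] [630.3 -74.1  20. ]
(378, 223) [ 645.6 -179.1   -1.5] [ 641.3 -176.8   20. ]
(235, 261) [516.3 189.5 112.1] [527.5 205.5  20. ]
(237, 265) [507.8 186.  100.2] [516.8 199.6  20. ]
(220, 297) [427.9 230.2  69.7] [430.4 240.1  20. ]
(200, 265) [510.2 289.7  56.5] [514.3 298.5  20. ]
(438, 253) [ 566.4 -342.5   -0.4] [ 563.4 -338.    20. ]
(435, 215) [ 667.  -330.5   21.2] [ 667.2 -330.8   20. ]
(320, 152) [823.3 -14.9  61.2] [837.7 -14.3  20. ]
(265, 183) [743.9 133.8  24.9] [745.3 134.4  20. ]
(450, 280) [ 489.3 -362.5   46.2] [ 491.7 -369.    20. ]
(535, 350) [ 320.8 -533.   147.4] [ 316.6 -584.3   20. ]
(548, 400) [ 209.4 -556.   150.8] [ 193.3 -611.2   20. ]
(400, 380) [ 233.1 -232.2   50.7] [ 230.1 -236.8   20. ]
```

View pics/topz.png

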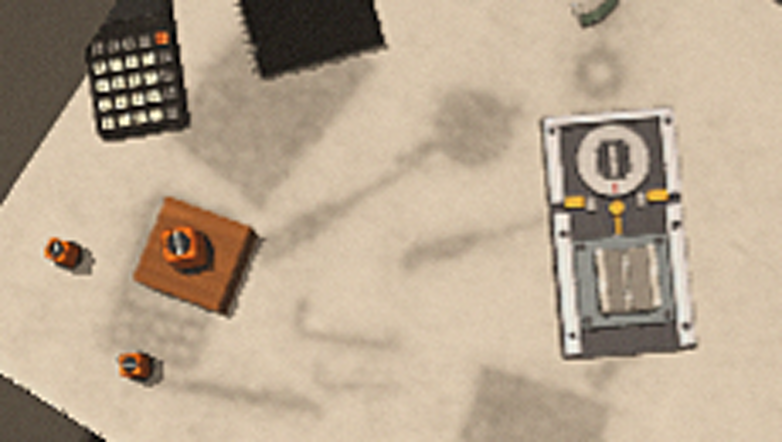

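```bash
cat >> h.py <<'E'
def plan(p,yaw=None):
    s=readout.read_state(); T=rt(s['tool_pos'],s['eef_rot'])
    d=T[:3,:3].T@(np.array(p)-T[:3,3]); cy=s['eef_rot'][2]
    tw=0 if yaw is None else -np.degrees((yaw-cy+np.pi)%(2*np.pi)-np.pi)
    print('t',round(s['t'],2),'pos',s['tool_pos'].round(1),'rpy',s['eef_rot'].round(4),'F',s['force'].round(2),'M',s['wrist_torque'].round(3),'w',round(s['gripper_width'],3),'q6',round(s['q'][5],2))
    print('tool shift mm',d.round(1),'norm',round(np.linalg.norm(d)),'twist deg',round(tw,1))
E
python3 -c "
from h import *
plan([570,-135,240],0.06)"
```

```text
t 0.15 pos [ 239.  -576.8  249.3] rpy [-3.1398e+00 -1.0000e-04  3.9280e-01] F [ 0.3  -0.6  -0.33] M [-0.005  0.024 -0.015] w 1.002 q6 -0.07
tool shift mm [ 474.9 -281.5    9.9] norm 552 twist deg 19.1
```

>>> apply_moves --pt "1 0.043 -0.0255 0 0" --pt "1 0.043 -0.0255 0 0" --pt "1 0.043 -0.0255 0 0" --pt "1 0.043 -0.0255 0 0" --pt "1 0.043 -0.0255 0 0" --pt "1 0.043 -0.0255 0 0" --pt "1 0.043 -0.0255 0 0" --pt "1 0.043 -0.0255 0 0" --pt "1 0.043 -0.0255 0 0" --pt "1 0.043 -0.0255 0 0" --pt "1 0.043 -0.0255 0 0"

```text
t: 1.52
tool_pos: [576.1, -126.1, 246.5]
eef_rot: [-3.138, 0.001, 0.385]
force: [0.2, -0.2, 0.8]
gripper_width: 0.0
```

```bash
python3 -c "
from h import *
plan([570,-135,240],0.06)"
```

```text
t 1.52 pos [ 576.1 -126.1  246.5] rpy [-3.138e+00  1.200e-03  3.847e-01] F [ 0.19 -0.22  0.79] M [-0.033 -0.043 -0.014] w 0.0 q6 0.89
tool shift mm [-9.   6.   6.5] norm 13 twist deg 18.6
```

>>> apply_moves --pt "1 -0.009 0.006 0.03 9.3" --pt "1 0 0 0.04 9.3" --pt "1 0 0 0 0" --pt "1 0 0 0 0"

```text
t: 2.02
tool_pos: [573.2, -130.7, 176.2]
eef_rot: [-3.139, -0.001, 0.062]
force: [0.6, -0.1, 0.7]
gripper_width: 0.002
```

```bash
python3 -c "
from h import *
grab('wrist','w1')
plan([570,-135,170],0.06)"
```

```text
t 2.08 pos [ 572.8 -130.6  176. ] rpy [-3.1386e+00  1.0000e-04  6.1300e-02] F [-0.84 -0.34 -0.62] M [ 0.005  0.008 -0.003] w 0.002 q6 1.21
tool shift mm [-3.1  4.3  6. ] norm 8 twist deg 0.1
```

View pics/w1.png

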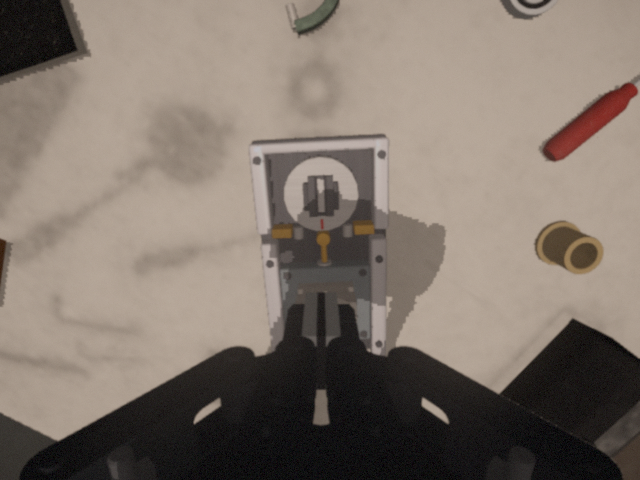

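The wrist view shows the cam disc at about (320,190), the brass stops at (282,233) and (364,229), and the bolt head at (322,240). The closed fingers hide the carrier's rear.

```bash
python3 - <<'E'
from h import *
z=np.load('pics/w1.npz'); im=z['im'][:,:,::-1]
cv2.imwrite('pics/w1z.png',cv2.resize(im[125:285,240:400],None,fx=3.7,fy=3.7,interpolation=cv2.INTER_CUBIC))
g=cv2.cvtColor(im,cv2.COLOR_BGR2GRAY)
m=((g>105)).astype(np.uint8); m[:,:280]=0;m[:,362:]=0;m[:152]=0;m[232:]=0
n,l,st,c=cv2.connectedComponentsWithStats(m); 
for i in range(1,n):
    if st[i,4]>50: print(st[i],c[i])
k=1+np.argmax(st[1:,4]); cs,_=cv2.findContours((l==k).astype(np.uint8),0,cv2.CHAIN_APPROX_NONE); h=cv2.convexHull(cs[0]); e=cv2.fitEllipse(h); print(e, cv2.minEnclosingCircle(h))
E
```

```text
[ 283  157   76   73 2893] [319.68890425 189.83477359]
[317 178   8  33 165] [320.38787879 191.15757576]
((320.0944519042969, 192.6165771484375), (72.96592712402344, 75.72553253173828), 74.0407485961914) ((320.43780517578125, 193.09939575195312), 37.93151092529297)
```

View pics/w1z.png

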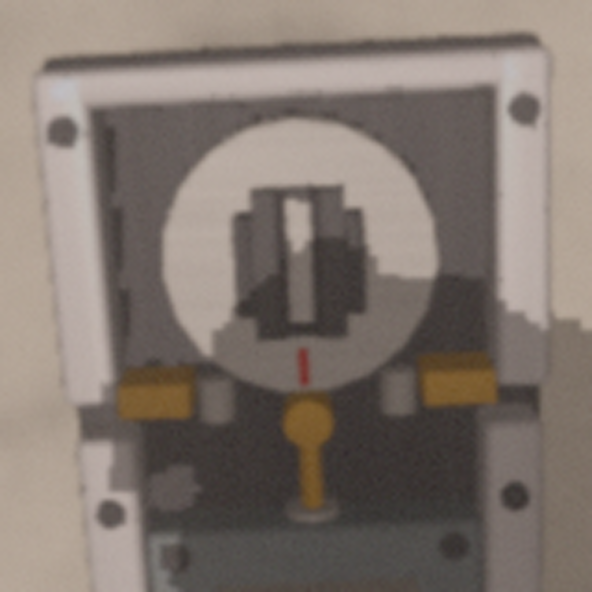

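```bash
python3 - <<'E'
from h import *
np.set_printoptions(precision=1,suppress=True)
z=np.load('pics/w1.npz'); P,R=z['pos'],z['rot']
f=lambda x,y:(240+x/3.7,125+y/3.7)
L=[f(62,131),f(110,514)];Rr=[f(525,108),f(515,495)]
for q in (L,Rr):
    a=onz('wrist',q,27,P,R); v=a[1]-a[0]; print(a[:,:2],np.arctan2(-v[1],-v[0]))
a=onz('wrist',[f(62,131),f(525,108)],28,P,R);v=a[0]-a[1];print('cross',np.arctan2(-v[0],v[1]),a.mean(0))
a=onz('wrist',[f(110,514),f(515,495)],26,P,R);v=a[0]-a[1];print('cross',np.arctan2(-v[0],v[1]),a.mean(0))
for uv in [(300,190),(345,180),(311,190),(330,190),(322,185),(320,200)]: print(uv,dep('wrist',[uv],z['d'],P,R))
print('disc',onz('wrist',[(320.1,192.2)],26,P,R),onz('wrist',[(320.1,192.2)],30,P,R))
# slot ends, boss top z37
a=onz('wrist',[f(298,192),f(300,326)],37,P,R);print('slot',a,a.mean(0));v=a[0]-a[1];print(np.arctan2(v[1],v[0]))
b=onz('wrist',[f(305,513),f(308,420)],20,P,R);print('carrier front/bolt',b)
s=onz('wrist',[f(155,417),f(458,402)],16,P,R);print('stops',s)
# top cam
t=np.load('pics/top0.npz')
E
```

```text
[[624.4 -79.9]
 [542.2 -91.1]] 0.13618107047643963
[[ 634.7 -172.6]
 [ 552.2 -179.7]] 0.08528865005808224
cross 0.1100731806353909 [ 629.6 -126.3   28. ]
cross 0.11225752650210534 [ 546.9 -135.4   26. ]
(300, 190) [[ 604.6 -113.3   29.4]]
(345, 180) [[ 614.4 -146.6   30.7]]
(311, 190) [[ 606.4 -121.7   37.1]]
(330, 190) [[ 607.3 -135.7   37.5]]
(322, 185) [[ 609.6 -129.6   30.8]]
(320, 200) [[ 597.9 -128.8   29.4]]
disc [[ 603.3 -128.6   26. ]] [[ 604.  -128.5   30. ]]
slot [[ 616.4 -128.1   37. ]
 [ 589.5 -130.2   37. ]] [ 602.9 -129.2   37. ]
0.07614335864283378
carrier front/bolt [[ 542.5 -134.2   20. ]
 [ 564.4 -133.5   20. ]]
stops [[ 561.8  -99.4   16. ]
 [ 569.5 -166.7   16. ]]
```

```bash
python3 -c "
from h import *
plan([430,-148,110],0.11)"
```

```text
t 2.08 pos [ 572.8 -130.6  176. ] rpy [-3.1386e+00  1.0000e-04  6.1300e-02] F [-0.84 -0.34 -0.62] M [ 0.005  0.008 -0.003] w 0.002 q6 1.21
tool shift mm [-143.6    8.8   66. ] norm 158 twist deg -2.8
```

>>> apply_moves --pt "1 -0.036 0.002 0.016 -2.8" --pt "1 -0.036 0.0 0.016 0" --pt "1 -0.036 0 0.016 0" --pt "1 -0.036 0 0.016 0" --pt "1 0 0 0 0" --pt "1 0 0 0 0"

```text
t: 2.82
tool_pos: [435.2, -152.3, 120.8]
eef_rot: [3.133, -0.021, 0.118]
force: [-0.4, 0.4, -0.3]
gripper_width: -0.002
```

```bash
python3 -c "
from h import *
grab('wrist','w2')
plan([430,-148,110],0.11)"
```

```text
t 2.88 pos [ 435.  -152.1  120.6] rpy [ 3.1335 -0.0202  0.1184] F [-0.72  0.21  0.93] M [ 0.053 -0.014  0.049] w 0.0 q6 1.02
tool shift mm [-4.7 -4.7 10.5] norm 12 twist deg 0.5
```

View pics/w2.png

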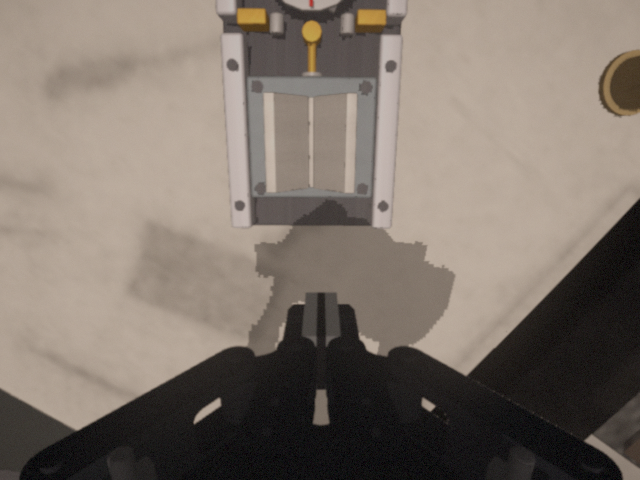

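The carrier's rear top edge is at row ~196, cols 248–373. The bed's rear edge is at row ~226, and the fingers are clear behind it.

```bash
python3 - <<'E'
from h import *
np.set_printoptions(precision=1,suppress=True)
z=np.load('pics/w2.npz'); P,R=z['pos'],z['rot']
p=lambda uv,h: onz('wrist',uv,h,P,R)
print('rear',p([(250,196.5),(373,196.5),(311,196.5)],26));print('front',p([(249,77),(376,77)],26))
print('head',p([(312,31)],23),'railscrews',p([(232,65),(240,206),(390,66),(383,206)],26))
s=readout.read_state(); T=rt(s['tool_pos'],s['eef_rot']); print('tip',T@[0,0,19,1])
a=p([(232,65),(240,206),(390,66),(383,206)],26); v=a[0]-a[1]+a[2]-a[3]; print(np.arctan2(v[1],v[0])); print(a.mean(0))
plan([435,-152,31],0.11)
E
```

```text
rear [[ 469.  -105.8   26. ]
 [ 477.7 -181.3   26. ]
 [ 473.3 -143.2   26. ]]
front [[ 537.2 -100.8   26. ]
 [ 545.6 -172.3   26. ]]
head [[ 565.5 -133.5   23. ]] railscrews [[ 542.4  -90.8   26. ]
 [ 462.3 -100.    26. ]
 [ 552.4 -179.3   26. ]
 [ 472.6 -188.4   26. ]]
tip [ 435.4 -152.2  101.6    1. ]
0.11399436796770199
[ 507.4 -139.6   26. ]
t 2.88 pos [ 435.  -152.1  120.6] rpy [ 3.1 -0.   0.1] F [-0.7  0.2  0.9] M [ 0.1 -0.   0. ] w 0.0 q6 1.02
tool shift mm [-1.8 -0.8 89.6] norm 90 twist deg 0.5
```

>>> apply_moves --pt "1 0 -0.0045 0.03 0" --pt "1 0 0 0.03 0" --pt "1 0 0 0.02 0" --pt "1 0 0 0.006 0" --pt "1 0 0 0 0"

```text
t: 3.5
tool_pos: [448.8, -151.6, 38.8]
eef_rot: [3.124, -0.036, 0.123]
force: [0.0, -1.2, 0.1]
gripper_width: 0.002
```

```bash
python3 -c "
from h import *
plan([458,-145.2,33],0.113)"
```

```text
t 3.5 pos [ 448.8 -151.6   38.8] rpy [ 3.1243 -0.0362  0.1227] F [ 0.01 -1.17  0.09] M [-0.003  0.026  0.02 ] w 0.002 q6 1.02
tool shift mm [ 9.7 -5.4  6.1] norm 13 twist deg 0.6
```

>>> apply_moves --pt "1 0.003 -0.005 0.004 -0.6" --pt "1 0.003 -0.001 0.001 0" --pt "1 0 0 0 0"

```text
t: 3.88
tool_pos: [457.1, -145.3, 36.0]
eef_rot: [3.121, -0.04, 0.135]
force: [0.0, 0.7, -0.9]
gripper_width: -0.004
```

```bash
python3 -c "
from h import *
plan([458,-145.2,33],0.113)"
```

```text
t 3.88 pos [ 457.1 -145.3   36. ] rpy [ 3.1213 -0.0404  0.1347] F [ 0.03  0.66 -0.88] M [0.006 0.03  0.003] w -0.004 q6 1.03
tool shift mm [ 0.8 -0.   3. ] norm 3 twist deg 1.2
```

>>> apply_moves --pt "1 0.002 0 0.002 0.6" --pt "1 0.002 0 0.001 0.6" --pt "1 0.002 0 0 0" --pt "1 0 0 0 0"

```text
t: 4.38
tool_pos: [463.0, -144.5, 33.2]
eef_rot: [3.122, -0.04, 0.112]
force: [-0.4, -0.3, 0.5]
gripper_width: 0.003
```

```bash
python3 -c "
from h import *
plan([482,-143,33],0.113)"
```

```text
t 4.38 pos [ 463.  -144.5   33.2] rpy [ 3.1224 -0.0399  0.1123] F [-0.44 -0.27  0.45] M [0.027 0.016 0.01 ] w 0.003 q6 1.06
tool shift mm [19.   0.6  1. ] norm 19 twist deg -0.0
```

>>> apply_moves --pt "1 0.002 0 0 0" --pt "1 0.002 0 0 0" --pt "1 0.002 0 0 0" --pt "1 0.002 0 0 0" --pt "1 0 0 0 0"

```text
t: 5.0
tool_pos: [470.7, -143.4, 33.2]
eef_rot: [3.123, -0.038, 0.112]
force: [-0.5, -0.7, -0.1]
gripper_width: 0.0
```

```bash
python3 -c "
from h import *
plan([482,-143,33],0.113)"
```

```text
t 5.0 pos [ 470.7 -143.4   33.2] rpy [ 3.1232 -0.0383  0.1122] F [-0.49 -0.66 -0.15] M [-0.013  0.083 -0.009] w 0.0 q6 1.07
tool shift mm [11.3  0.9  0.6] norm 11 twist deg -0.0
```

>>> apply_moves --pt "1 0.002 0 0 0" --pt "1 0.002 0 0 0" --pt "1 0.002 0 0 0" --pt "1 0.002 0 0 0"

```text
t: 5.5
tool_pos: [478.6, -142.3, 33.3]
eef_rot: [3.124, -0.037, 0.112]
force: [-1.3, -0.3, -0.9]
gripper_width: -0.001
```

```bash
python3 -c "
from h import *
plan([482,-143,33],0.113); grab('wrist','w3')"
```

```text
t 5.5 pos [ 478.6 -142.3   33.3] rpy [ 3.1236 -0.0373  0.1121] F [-1.33 -0.31 -0.86] M [-0.05   0.222 -0.029] w -0.001 q6 1.08
tool shift mm [3.3 1.1 0.4] norm 3 twist deg -0.0
```

View pics/w3.png

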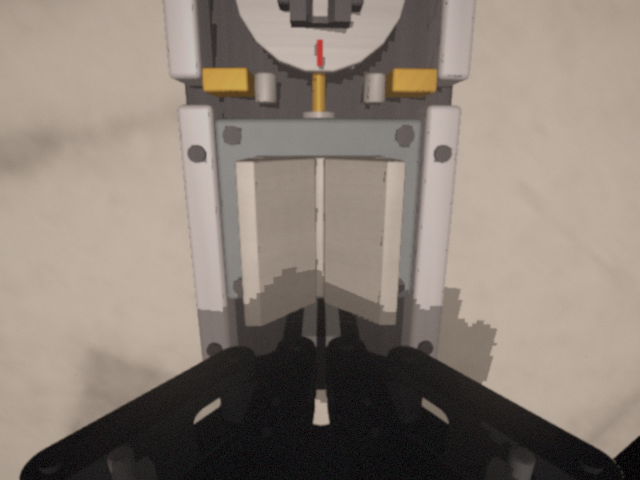

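The carrier is moving. Its front edge is at row 120, the plunger tips are at row ~102, and the bolt head is already under the disc.

```bash
python3 - <<'E'
from h import *
np.set_printoptions(precision=1,suppress=True)
z=np.load('pics/w3.npz'); P,R=z['pos'],z['rot']
p=lambda uv,h: onz('wrist',uv,h,P,R)
u=np.array([np.cos(.112),np.sin(.112)]);o=np.array([603.3,-128.8])
for n,uv,h in [('front',[(230,120),(410,120)],26),('plunger',[(266,102),(373,102)],18),('stop',[(228,95),(415,95)],18),('boss?',[(320,24)],37)]:
    a=p(uv,h); print(n,a,((a[:,:2]-o)@u))
E
```

```text
front [[ 555.2 -102.2   26. ]
 [ 562.4 -165.8   26. ]] [-44.8 -44.8]
plunger [[ 563.3 -113.3   18. ]
 [ 567.8 -152.9   18. ]] [-38. -38.]
stop [[ 564.2  -99.2   18. ]
 [ 572.1 -168.2   18. ]] [-35.5 -35.4]
boss? [[ 586.2 -130.6   37. ]] [-17.2]
```

>>> apply_moves --pt "1 0.002 0 0 0" --pt "1 0.0015 0 0 0" --pt "1 0.0015 0 0 0" --pt "1 0 0 0 0"

```text
t: 6.05
tool_pos: [484.4, -141.7, 33.5]
eef_rot: [3.123, -0.038, 0.112]
force: [-0.4, -0.9, 0.2]
gripper_width: -0.001
```

```bash
python3 -c "
from h import *
plan([486,-142,33],0.113)"
```

```text
t 6.05 pos [ 484.4 -141.7   33.5] rpy [ 3.1234 -0.0379  0.1121] F [-0.36 -0.85  0.2 ] M [-0.009  0.122 -0.   ] w -0.001 q6 1.09
tool shift mm [1.5 0.5 0.6] norm 2 twist deg -0.0
```

>>> apply_moves --pt "1 0.001 0 0 0" --pt "1 0.001 0 0 0"

```text
t: 6.3
tool_pos: [485.1, -141.4, 33.4]
eef_rot: [3.124, -0.035, 0.113]
force: [-2.7, -1.4, 0.7]
gripper_width: -0.003
```

```bash
python3 -c "
from h import *
plan([486,-142,33],0.113); grab('wrist','w4')"
```

```text
t 6.3 pos [ 485.1 -141.4   33.4] rpy [ 3.124  -0.035   0.1126] F [-2.71 -1.37  0.73] M [-0.183  0.512 -0.028] w -0.003 q6 1.09
tool shift mm [0.8 0.7 0.4] norm 1 twist deg -0.0
```

View pics/w4.png

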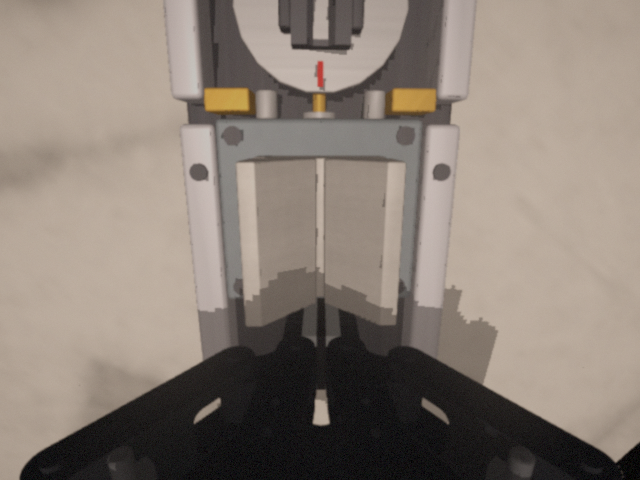

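>>> apply_moves --pt "1 0.001 0 0 0" --pt "1 0.001 0 0 0" --pt "1 0 0 0 0"

```text
t: 6.72
tool_pos: [486.3, -141.1, 33.2]
eef_rot: [3.125, -0.033, 0.113]
force: [-2.6, -0.5, 1.3]
gripper_width: -0.002
```

```bash
python3 -c "
from h import *
plan([486,-142,33],0.113)"
```

```text
t 6.72 pos [ 486.3 -141.1   33.2] rpy [ 3.1246 -0.0331  0.1126] F [-2.61 -0.52  1.26] M [-0.2    0.486 -0.048] w -0.002 q6 1.09
tool shift mm [-0.4  0.8  0.2] norm 1 twist deg -0.0
```

>>> apply_moves --pt "1 -0.004 0 0 0" --pt "1 -0.015 0 0 0" --pt "1 -0.015 0 0 0" --pt "0.6 0 0 -0.03 0" --pt "0.3 0 0 -0.05 0" --pt "0.2 0 0 -0.05 0" --pt "0 0 0 -0.03 0"

```text
t: 7.6
tool_pos: [440.5, -142.2, 192.9]
eef_rot: [3.127, -0.033, 0.11]
force: [0.1, 0.2, 0.5]
gripper_width: 0.844
```

```bash
python3 -c "
from h import *
plan([430,150,190],0.113); grab('wrist','w5')"
```

```text
t 7.6 pos [ 440.5 -142.2  192.9] rpy [ 3.1272 -0.0328  0.1101] F [0.07 0.18 0.47] M [ 0.013 -0.017 -0.024] w 0.844 q6 1.05
tool shift mm [  21.6 -291.6   -0.6] norm 292 twist deg -0.2
```

View pics/w5.png

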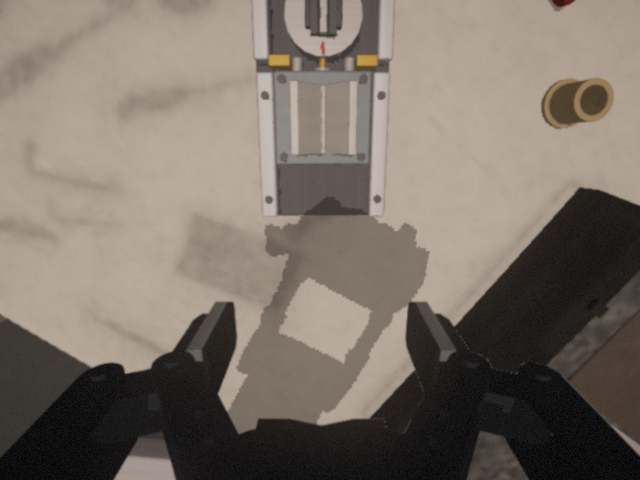

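```bash
python3 -c "
from h import *
plan([480,185,210],0.113)"
```

```text
t 7.65 pos [ 442.5 -143.   196.4] rpy [ 3.1243 -0.0378  0.1103] F [ 1.12 -0.41  1.21] M [-0.012 -0.068 -0.004] w 0.926 q6 1.05
tool shift mm [  73.8 -321.7  -16.4] norm 330 twist deg -0.2
```

>>> apply_moves --pt "0 0.011 -0.046 -0.0025 0" --pt "0 0.011 -0.046 -0.0025 0" --pt "0 0.011 -0.046 -0.0025 0" --pt "0 0.011 -0.046 -0.0025 0" --pt "0 0.011 -0.046 -0.0025 0" --pt "0 0.011 -0.046 -0.0025 0" --pt "0 0.008 -0.046 0 0" --pt "0 0 0 0 0" --pt "0 0 0 0 0"

```text
t: 8.78
tool_pos: [477.6, 190.4, 206.5]
eef_rot: [3.122, -0.044, 0.104]
force: [0.2, -0.3, 0.1]
gripper_width: 1.0
```

```bash
python3 -c "
from h import *
plan([480,185,210],0.113); grab('wrist','w6')"
```

```text
t 8.78 pos [477.6 190.4 206.5] rpy [ 3.1225 -0.0444  0.1041] F [ 0.16 -0.34  0.06] M [0.023 0.045 0.005] w 1.0 q6 1.79
tool shift mm [ 1.9  5.7 -3.3] norm 7 twist deg -0.5
```

View pics/w6.png

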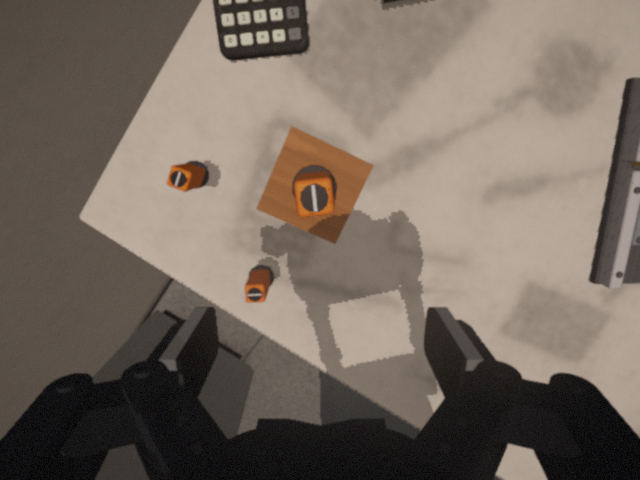

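The stand is at about (315,185). The key's top is at (315,198), with a white line on its cap. Zooming in for position and yaw.

```bash
python3 - <<'E'
from h import *
z=np.load('pics/w6.npz'); im=z['im'][:,:,::-1]
cv2.imwrite('pics/w6z.png',cv2.resize(im[115:255,245:385],None,fx=4.2,fy=4.2,interpolation=cv2.INTER_CUBIC))
E
```

```text
(no output)
```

View pics/w6z.png

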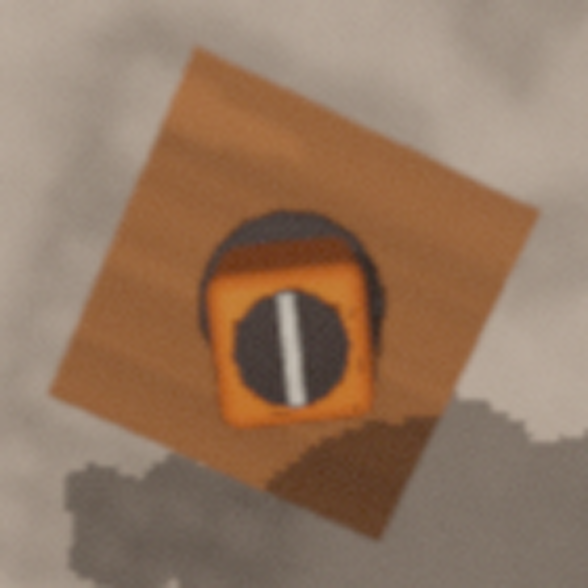

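```bash
python3 - <<'E'
from h import *
np.set_printoptions(precision=2,suppress=True)
z=np.load('pics/w6.npz'); P,R=z['pos'],z['rot']
f=lambda x,y:(245+x/4.2,115+y/4.2)
p=lambda uv,h: onz('wrist',uv,h,P,R)
a=p([f(287,293),f(297,403)],111); v=a[0]-a[1]; print('line',a,np.linalg.norm(v),np.arctan2(v[1],v[0]), a.mean(0))
c=p([f(212,280),f(362,265),f(372,410),f(226,427)],109); print('handle top',c.mean(0)); print([np.degrees(np.arctan2(*(c[i]-c[j])[[1,0]])) for i,j in((0,1),(3,2),(0,3),(1,2))],[np.linalg.norm(c[i]-c[j]) for i,j in((0,1),(3,2),(0,3),(1,2))])
s=p([f(195,47),f(540,212),f(380,540),f(50,393)],50); print('stand',s.mean(0),[np.linalg.norm(s[i]-s[i-1]) for i in range(4)])
g=p([f(290,300)],54);print('guard',g)
T=rt(P,R);print('tool z',T[:3,2])
d=z['d'];print(dep('wrist',[f(260,345),f(330,345)],d,P,R))
E
```

```text
line [[525.28 197.4  111.  ]
 [509.15 194.32 111.  ]] 16.42766253706463 0.18862134213901727 [517.22 195.86 111.  ]
handle top [517.26 195.72 109.  ]
[np.float64(101.42956680631339), np.float64(102.41298210158763), np.float64(10.34818813278297), np.float64(10.288918052600096)] [np.float64(22.25425536496402), np.float64(22.242203077569652), np.float64(22.161054510985863), np.float64(21.779680683813876)]
stand [516.9  195.74  50.  ] [np.float64(69.08262145443486), np.float64(69.65796574884116), np.float64(69.26166318250496), np.float64(69.455027690742)]
guard [[517.95 196.16  54.  ]]
tool z [ 0.05 -0.01 -1.  ]
[[517.43 200.63 112.16]
 [518.36 190.34 111.45]]
```

>>> apply_moves --pt "0 0 0 0 -9.8" --pt "0 0 0 0 -10.5" --pt "0 0 0 0 -10.5" --pt "0 0 0 0 -10.5" --pt "0 0 0 0 -10.5" --pt "0 0 0 0 -10.5" --pt "0 0 0 0 -10.5" --pt "0 0 0 0 -10.5" --pt "0 0 0 0 -8" --pt "0 0 0 0 0"

```text
t: 10.07
tool_pos: [475.4, 173.3, 204.0]
eef_rot: [3.103, 0.025, 1.725]
force: [-0.3, 0.0, 0.6]
gripper_width: 0.999
```

```bash
python3 -c "
from h import *
plan([517.2,195.8,160],1.758); s=readout.read_state(); print(rt(s['tool_pos'],s['eef_rot'])[:3,2],s['q'],s['qd'])"
```

```text
t 10.07 pos [475.4 173.3 204. ] rpy [3.1032 0.0248 1.7254] F [-0.27  0.    0.61] M [0.012 0.023 0.035] w 0.999 q6 0.14
tool shift mm [16.8 43.1 45.3] norm 65 twist deg -1.9
[ 0.04175547 -0.01861293 -0.99895447] [ 0.28102892  0.11278545  1.97317296 -0.03456438  1.02092294  0.14353448] [-0.01995022 -0.00646148  0.01012484  0.00041977 -0.00360758 -0.00520348]
```

>>> apply_moves --pt "0 0.008 0.021 0 -1.8" --pt "0 0.008 0.021 0 0" --pt "0 0 0 0.02 0" --pt "0 0 0 0 0"

```text
t: 10.58
tool_pos: [515.7, 192.2, 184.6]
eef_rot: [3.104, 0.026, 1.742]
force: [0.2, -0.7, -0.7]
gripper_width: 1.0
```

```bash
python3 -c "
from h import *
plan([517.2,195.8,120],1.758); s=readout.read_state(); print(rt(s['tool_pos'],s['eef_rot'])[:3,2],s['q'],s['qd']); grab('wrist','w7')"
```

```text
t 10.57 pos [515.7 192.2 184.6] rpy [3.1043 0.0262 1.7418] F [ 0.18 -0.72 -0.7 ] M [0.006 0.006 0.006] w 1.0 q6 0.14
tool shift mm [ 5.  -0.3 64.6] norm 65 twist deg -0.9
[ 0.04119661 -0.01944577 -0.99896181] [ 0.29418625  0.222308    1.8878767  -0.03636948  0.99789889  0.14189658] [-0.00697652 -0.02472927 -0.05136638 -0.00074496 -0.01528382  0.01260192]
```

View pics/w7.png

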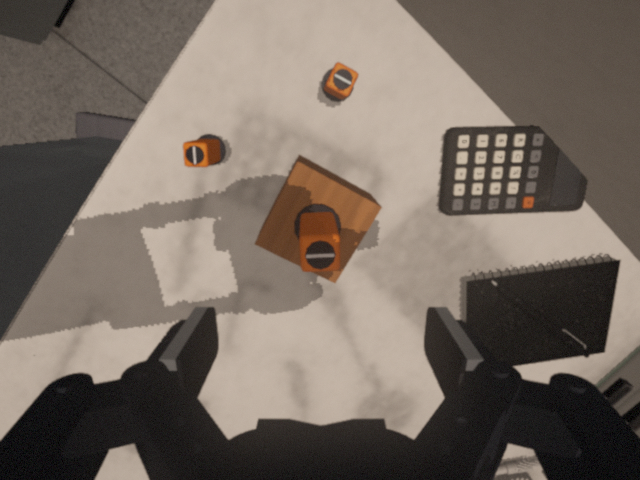

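The key's cap is at (320,254), with its line nearly horizontal. I'll cross-check its position from this turned view.

```bash
python3 - <<'E'
from h import *
np.set_printoptions(precision=2,suppress=True)
z=np.load('pics/w7.npz'); P,R=z['pos'],z['rot']; im=z['im'][:,:,::-1]
cv2.imwrite('pics/w7z.png',cv2.resize(im[195:295,270:370],None,fx=5,fy=5,interpolation=cv2.INTER_CUBIC))
s=onz('wrist',[(300,156),(381,207),(336,282),(256,243)],50,P,R);print('stand',s.mean(0))
a=onz('wrist',[(320,255)],111,P,R); print(a)
a=onz('wrist',[(307,256.5),(333,255)],111,P,R); v=a[1]-a[0]; print(np.arctan2(v[1],v[0]))
E
```

```text
stand [517.97 197.47  50.  ]
[[517.11 196.42 111.  ]]
0.2186449414316932
```

View pics/w7z.png

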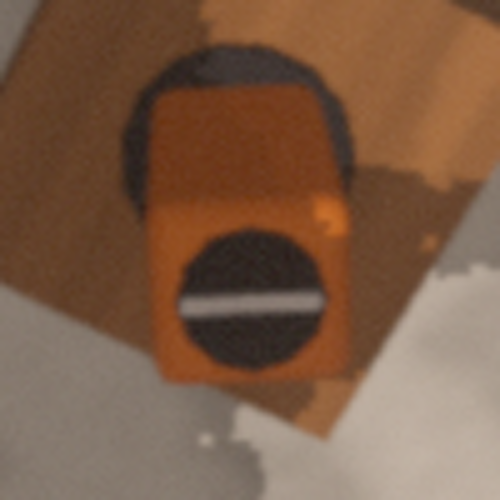

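```bash
python3 -c "
from h import *
plan([517.2,196.1,81],1.77)"
```

```text
t 10.62 pos [517.  192.6 186.1] rpy [3.1009 0.0258 1.7421] F [0.19 0.31 0.99] M [ 0.046 -0.003 -0.059] w 1.005 q6 0.14
tool shift mm [  6.1  -3.4 104.9] norm 105 twist deg -1.6
```

>>> apply_moves --pt "0 0.004 -0.002 0.014 -1.6" --pt "0 0 0 0.014 0" --pt "0 0 0 0.014 0" --pt "0 0 0 0.014 0" --pt "0 0 0 0 0"

```text
t: 11.25
tool_pos: [516.5, 194.8, 126.8]
eef_rot: [3.101, 0.027, 1.77]
force: [-0.4, 0.3, -0.1]
gripper_width: 0.999
```

```bash
python3 -c "
from h import *
plan([517.2,196.1,81],1.77); s=readout.read_state(); print(rt(s['tool_pos'],s['eef_rot'])[:3,2])"
```

```text
t 11.25 pos [516.5 194.8 126.8] rpy [3.101  0.0269 1.7696] F [-0.37  0.31 -0.06] M [ 0.016 -0.001 -0.015] w 0.999 q6 0.12
tool shift mm [ 2.4 -0.9 45.8] norm 46 twist deg -0.0
[ 0.0450378  -0.01831786 -0.99881733]
```

>>> apply_moves --pt "0 0.001 0 0.012 0" --pt "0 0.001 -0.001 0.012 0" --pt "0 0 0 0.011 0" --pt "0 0 0 0.009 0" --pt "0 0 0 0 0"

```text
t: 11.88
tool_pos: [517.6, 196.0, 79.8]
eef_rot: [3.101, 0.027, 1.77]
force: [0.3, 0.4, 0.4]
gripper_width: 1.003
```

```bash
python3 -c "
from h import *
plan([517.2,196.1,82],1.77); s=readout.read_state(); print(rt(s['tool_pos'],s['eef_rot'])[:3,2])"
```

```text
t 11.88 pos [517.6 196.   79.8] rpy [3.1006 0.0268 1.7697] F [0.34 0.39 0.37] M [-0.014  0.048 -0.031] w 1.003 q6 0.13
tool shift mm [ 0.2 -0.2 -2.2] norm 2 twist deg -0.0
[ 0.0455136  -0.01817941 -0.99879829]
```

>>> apply_moves --pt "0.5 0 0 -0.002 0" --pt "0.65 0 0 0 0" --pt "1 0 0 0 0" --pt "1 0 0 0 0" --pt "1 0 0 0 0" --pt "1 0 0 0 0" --grip_force 40

```text
t: 12.62
tool_pos: [518.2, 196.3, 83.5]
eef_rot: [3.099, 0.027, 1.77]
force: [-0.0, 0.5, 0.0]
gripper_width: 0.278
```

```bash
python3 -c "
from h import *
plan([517.2,196.1,82],1.77); s=readout.read_state(); print(rt(s['tool_pos'],s['eef_rot'])[:3,2])"
```

```text
t 12.62 pos [518.2 196.3  83.5] rpy [3.0987 0.0266 1.7696] F [-0.05  0.46  0.02] M [ 0.031  0.078 -0.028] w 0.278 q6 0.13
tool shift mm [ 0.1 -1.   1.4] norm 2 twist deg -0.0
[ 0.04726611 -0.0175818  -0.99872759]
```

>>> apply_moves --pt "1 -0.0004 0.0006 -0.015 0" --pt "1 -0.0004 0.0006 -0.015 0" --pt "1 -0.0004 0.0006 -0.015 0" --pt "1 -0.0005 0.001 -0.025 0" --pt "1 -0.0007 0.001 -0.025 0" --pt "1 -0.0004 0.0006 -0.015 0" --pt "1 0 0 0 0"

```text
t: 13.5
tool_pos: [519.3, 196.8, 202.9]
eef_rot: [3.093, 0.026, 1.769]
force: [-0.9, -0.6, -1.6]
gripper_width: 0.278
```

```bash
python3 -c "
from h import *
plan([603.3,-128.8,190],1.65); s=readout.read_state(); print(rt(s['tool_pos'],s['eef_rot'])[:3,2]); grab('wrist','w8');grab('scene','s8')"
```

```text
t 13.5 pos [519.3 196.8 202.9] rpy [3.0925 0.0259 1.7695] F [-0.85 -0.56 -1.61] M [0.016 0.06  0.011] w 0.278 q6 0.12
tool shift mm [-335.3   17.    22.5] norm 336 twist deg 6.8
[ 0.05321841 -0.0157106  -0.9984593 ]
```

View pics/w8.png

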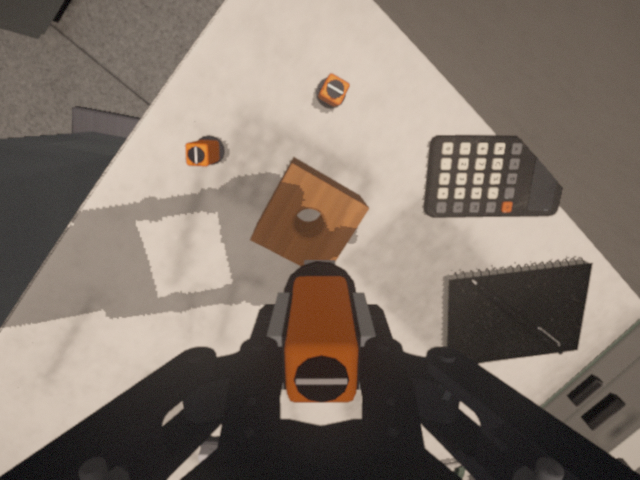

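View pics/s8.png

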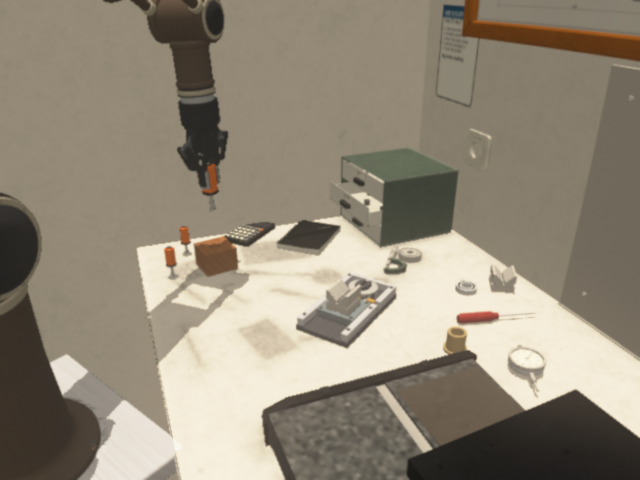

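>>> apply_moves --pt "1 -0.03 0.0015 0 1.7" --pt "1 -0.03 0.0015 0 1.7" --pt "1 -0.03 0.0015 0 1.7" --pt "1 -0.03 0.0015 0 1.7" --pt "1 -0.03 0.0015 0 0" --pt "1 -0.03 0.0015 0 0" --pt "1 -0.03 0.0015 0 0" --pt "1 -0.03 0.0015 0 0" --pt "1 -0.03 0.0015 0 0" --pt "1 -0.03 0.0015 0 0" --pt "1 -0.02 0 0 0" --pt "1 0 0 0 0"

```text
t: 15.1
tool_pos: [556.2, -128.5, 189.0]
eef_rot: [3.127, 0.015, 1.649]
force: [-0.1, 0.5, -1.1]
gripper_width: 0.269
```

```bash
python3 -c "
from h import *
plan([603.3,-128.8,150],1.65); s=readout.read_state(); print(rt(s['tool_pos'],s['eef_rot'])[:3,2]); grab('wrist','w9')"
```

```text
t 15.1 pos [ 556.2 -128.5  189. ] rpy [3.1273 0.0149 1.6491] F [-0.08  0.52 -1.09] M [0.059 0.021 0.057] w 0.269 q6 -0.37
tool shift mm [-3.4 46.4 39.7] norm 61 twist deg -0.0
[ 0.01536599 -0.01374662 -0.99978744]
```

View pics/w9.png

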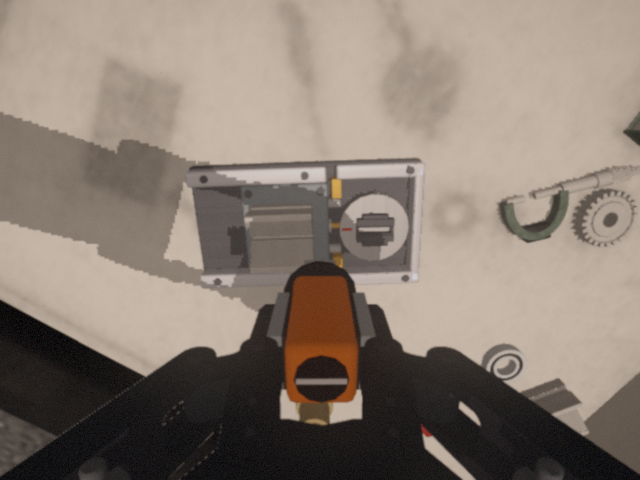

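The key is still gripped, and the tilt has dropped to about 1.2°. The disc is visible at about (375,228), with its slot running horizontally.

```bash
python3 - <<'E'
from h import *
z=np.load('pics/w9.npz'); im=z['im'][:,:,::-1]
cv2.imwrite('pics/w9z.png',cv2.resize(im[180:280,325:425],None,fx=6,fy=6,interpolation=cv2.INTER_CUBIC))
E
```

```text
(no output)
```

View pics/w9z.png

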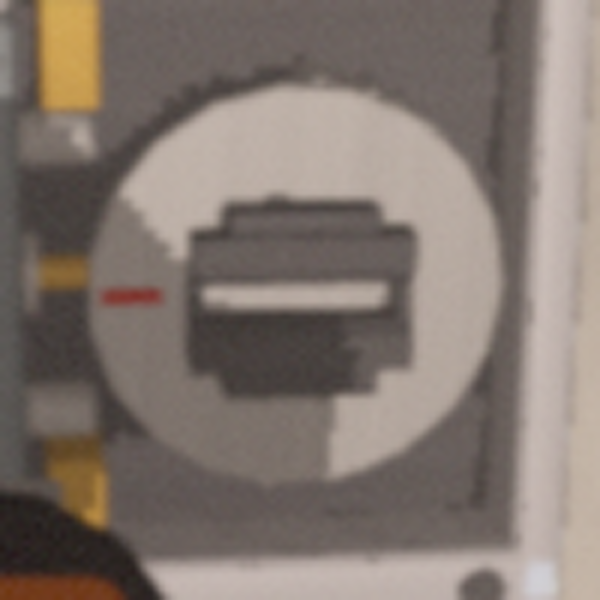

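```bash
python3 - <<'E'
from h import *
np.set_printoptions(precision=2,suppress=True)
z=np.load('pics/w9.npz'); P,R=z['pos'],z['rot']
f=lambda x,y:(325+x/6,180+y/6)
p=lambda uv,h: onz('wrist',uv,h,P,R)
print('disc',p([f(295,285)],30))
a=p([f(203,297),f(388,293)],30);v=a[1]-a[0];print('slot floor',a.mean(0),np.linalg.norm(v),np.arctan2(v[1],v[0]))
b=p([f(190,240),f(415,240),f(190,365),f(415,365)],37);print('boss',b.mean(0))
z=np.load('pics/w1.npz'); P,R=z['pos'],z['rot']
f=lambda x,y:(240+x/3.7,125+y/3.7)
a=onz('wrist',[f(297,200),f(300,322)],30,P,R);v=a[0]-a[1];print('w1 floor',a.mean(0),np.linalg.norm(v),np.arctan2(v[1],v[0]))
# tip position predicted
s=readout.read_state();T=rt(s['tool_pos'],s['eef_rot']);print('tip',(T@[0,0,73,1])[:3])
t=np.load('pics/w9.npz');K,D,C=camT('wrist',t['pos'],t['rot'])
g=p;Tt=rt(t['pos'],t['rot']);o,d=ray('wrist',[(321,381),(297,381),(347,381)],t['pos'],t['rot'])
ti=np.linalg.inv(Tt); o2=(ti@np.r_[o,1])[:3]; d2=d@Tt[:3,:3]
zc=-(101-71); print('cap in tool at z',[ (o2+q*((zc-o2[2])/q[2])) for q in d2])
o,d=ray('wrist',[(288,308),(353,308)],t['pos'],t['rot'])
E
```

```text
disc [[ 602.22 -128.59   30.  ]]
slot floor [ 602.48 -130.     30.  ] 25.378300576361827 0.0966035823609387
boss [ 602.22 -129.06   37.  ]
w1 floor [ 600.57 -128.41   30.  ] 25.272229571110337 0.08559765619074156
tip [ 556.98 -128.62  115.88]
cap in tool at z [array([  1.03,  -0.06, -30.  ]), array([  1.03,  -7.62, -30.  ]), array([  1.02,   8.14, -30.  ])]
```

```bash
python3 - <<'E'
from h import *
np.set_printoptions(precision=2,suppress=True)
t=np.load('pics/w9.npz'); im=t['im'][:,:,::-1]
cv2.imwrite('pics/w9k.png',cv2.resize(im[250:420,250:390],None,fx=3.5,fy=3.5,interpolation=cv2.INTER_CUBIC))
Tt=rt(t['pos'],t['rot']);ti=np.linalg.inv(Tt)
def tool(uv,zc):
    o,d=ray('wrist',[uv],t['pos'],t['rot']);o2=(ti@np.r_[o,1])[:3]; d2=(d@Tt[:3,:3])[0]; return o2+d2*((zc-o2[2])/d2[2])
print('guard front',tool((321,261.5),33.5),tool((321,261.5),29.5))
for off in (71,73.5):
  print(off,'cap',tool((321,381),off-101))
E
```

```text
guard front [17.08 -0.   33.5 ] [18.61 -0.01 29.5 ]
71 cap [  1.03  -0.06 -30.  ]
73.5 cap [ -1.    -0.06 -27.5 ]
```

View pics/w9k.png

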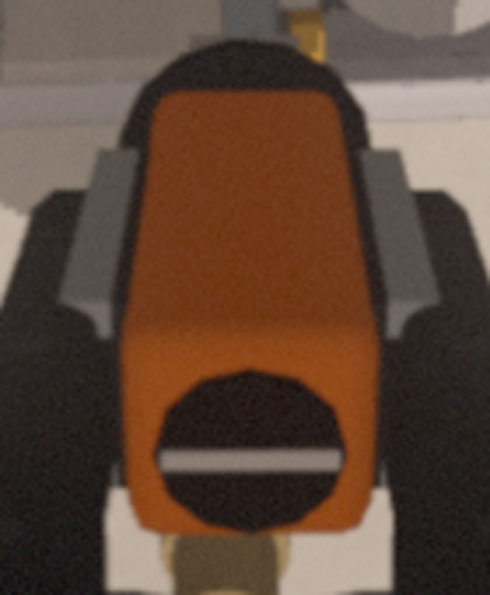

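```bash
cat >> h.py <<'E'
def tipplan(p,yaw,L=73):
    s=readout.read_state();T=rt(s['tool_pos'],s['eef_rot']); print('tip',(T@[0,0,L,1])[:3].round(1),'z',T[:3,2].round(3)); plan(np.array(p)-L*T[:3,2],yaw)
E
python3 -c "
from h import *
tipplan([602.3,-129.2,60],1.66)"
```

```text
tip [ 557.  -128.6  115.9] z [ 0.015 -0.013 -1.   ]
t 15.15 pos [ 555.9 -127.7  188.9] rpy [3.1279 0.0144 1.6498] F [ 0.12 -0.08 -0.45] M [ 0.049  0.038 -0.032] w 0.272 q6 -0.37
tool shift mm [-3.3 44.4 56.6] norm 72 twist deg -0.6
```

>>> apply_moves --pt "1 -0.001 0.015 0 -0.6" --pt "1 -0.001 0.015 0 0" --pt "1 -0.001 0.014 0 0" --pt "1 0 0 0.014 0" --pt "1 0 0 0.014 0" --pt "1 0 0 0.014 0" --pt "1 0 0 0.012 0" --pt "1 0 0 0 0"

```text
t: 16.15
tool_pos: [602.4, -123.3, 129.4]
eef_rot: [3.132, 0.012, 1.665]
force: [-0.4, 0.2, -1.2]
gripper_width: 0.277
```

```bash
python3 -c "
from h import *
tipplan([602.3,-129.2,42],1.66);grab('scene','s10');grab('wrist','w10')
z=np.load('pics/s10.npz')
cv2.imwrite('pics/s10z.png',cv2.resize(z['im'][210:350,285:425,::-1],None,fx=4.2,fy=4.2,interpolation=cv2.INTER_CUBIC))"
```

```text
tip [ 603.2 -124.1   56.4] z [ 0.011 -0.011 -1.   ]
t 16.15 pos [ 602.4 -123.3  129.4] rpy [3.1321 0.0117 1.665 ] F [-0.42  0.24 -1.21] M [0.042 0.065 0.034] w 0.277 q6 -0.36
tool shift mm [-4.8 -1.5 14.5] norm 15 twist deg 0.3
```

View pics/s10z.png

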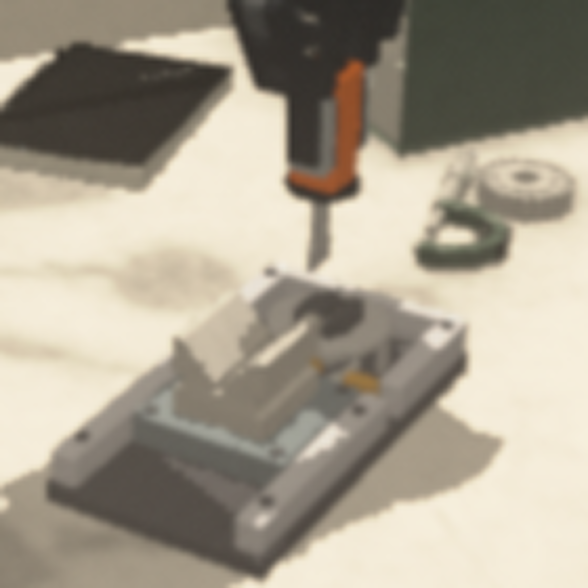

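View pics/w10.png

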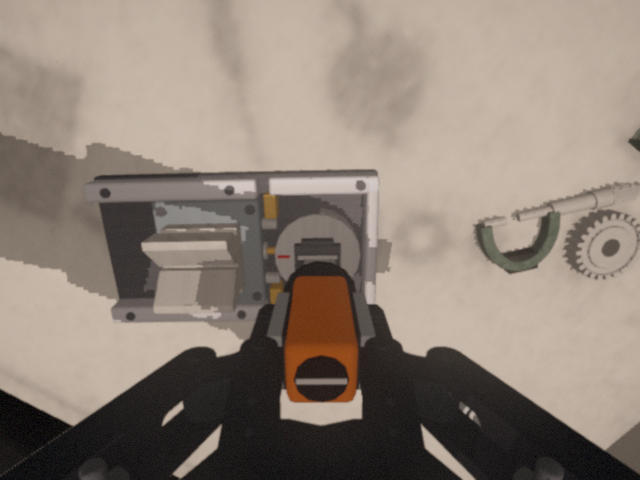

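>>> apply_moves --pt "1 -0.004 -0.001 0.004 0" --pt "1 0 0 0.004 0" --pt "1 0 0 0.004 0" --pt "1 0 0 0 0"

```text
t: 16.75
tool_pos: [604.5, -128.8, 120.3]
eef_rot: [3.126, 0.014, 1.665]
force: [-0.5, -0.3, -1.8]
gripper_width: 0.278
```

```bash
python3 -c "
from h import *
tipplan([602.3,-129.2,32],1.66);grab('scene','s11')
z=np.load('pics/s11.npz')
cv2.imwrite('pics/s11z.png',cv2.resize(z['im'][230:310,320:420,::-1],None,fx=7,fy=7,interpolation=cv2.INTER_CUBIC))
K,D,T=camT('scene')
Ti=np.linalg.inv(T)
def pr(p):
    c=(Ti@np.r_[p,1])[:3]; return cv2.projectPoints(np.array([[c[0],-c[1],-c[2]]]),np.zeros(3),np.zeros(3),K,D)[0].ravel()
for p in ([602.3,-129.2,37],[602.3,-129.2,30],[602.3,-129.2,44]): 
    u=pr(p); print(p,u,(u-[320,230])*7)
"
```

```text
tip [ 605.7 -129.7   47.3] z [ 0.017 -0.013 -1.   ]
t 16.75 pos [ 604.5 -128.8  120.3] rpy [3.1258 0.0142 1.6645] F [-0.48 -0.32 -1.75] M [-0.017 -0.007  0.018] w 0.278 q6 -0.37
tool shift mm [ 1.1 -3.6 15.2] norm 16 twist deg 0.3
[602.3, -129.2, 37] [362.85649306 282.45869132] [299.99545143 367.21083923]
[602.3, -129.2, 30] [362.7240923  285.63716461] [299.06864609 389.46015228]
[602.3, -129.2, 44] [362.98947626 279.26014899] [300.92633383 344.82104295]
```

View pics/s11z.png

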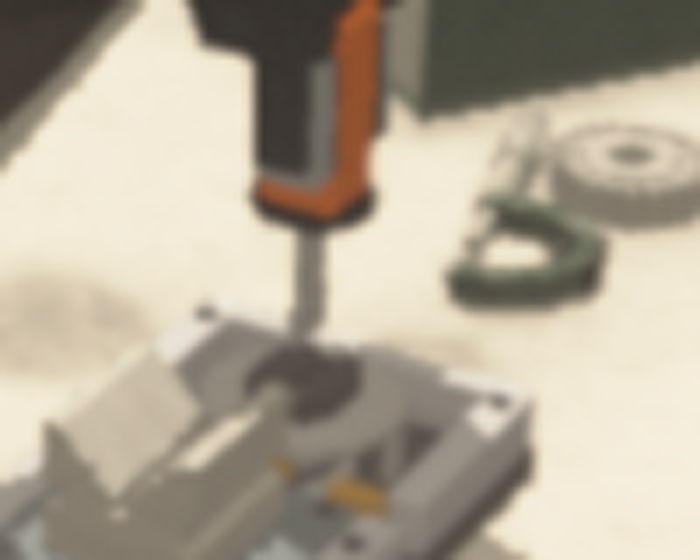

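>>> apply_moves --pt "1 0.0005 -0.002 0.003 0" --pt "1 0 0 0.003 0" --pt "1 0 0 0.003 0" --pt "1 0 0 0 0"

```text
t: 17.3
tool_pos: [602.7, -128.5, 110.9]
eef_rot: [3.125, 0.014, 1.665]
force: [-0.4, -0.4, -1.2]
gripper_width: 0.279
```

```bash
python3 -c "
from h import *
tipplan([602.3,-129.2,32],1.66)"
```

```text
tip [ 604.  -129.4   37.9] z [ 0.018 -0.013 -1.   ]
t 17.3 pos [ 602.7 -128.5  110.9] rpy [3.1253 0.0144 1.6648] F [-0.36 -0.42 -1.16] M [ 0.001  0.025 -0.005] w 0.279 q6 -0.37
tool shift mm [ 0.5 -1.7  5.9] norm 6 twist deg 0.3
```

Down gently, feeling for contact.

>>> apply_moves --pt "1 0 0 0.002 0" --pt "1 0 0 0.002 0" --pt "1 0 0 0 0"

```text
t: 17.68
tool_pos: [603.2, -129.0, 107.0]
eef_rot: [3.124, 0.015, 1.665]
force: [-0.5, 0.3, -0.2]
gripper_width: 0.274
```

```bash
python3 -c "
from h import *
tipplan([602.3,-129.2,32],1.66)"
```

```text
tip [ 604.6 -130.    34.1] z [ 0.019 -0.014 -1.   ]
t 17.68 pos [ 603.2 -129.   107. ] rpy [3.1244 0.0154 1.6651] F [-0.48  0.31 -0.22] M [ 0.015  0.044 -0.001] w 0.274 q6 -0.37
tool shift mm [ 1.  -2.3  2. ] norm 3 twist deg 0.3
```

>>> apply_moves --pt "1 0.0004 -0.001 0.0015 0" --pt "1 0 0 0.0015 0" --pt "1 0 0 0 0"

```text
t: 18.05
tool_pos: [602.4, -129.0, 103.9]
eef_rot: [3.124, 0.016, 1.665]
force: [0.5, -1.1, -0.9]
gripper_width: 0.277
```

```bash
python3 -c "
from h import *
tipplan([602.3,-129.2,32],1.66);grab('scene','s12')
z=np.load('pics/s12.npz')
cv2.imwrite('pics/s12z.png',cv2.resize(z['im'][230:310,320:420,::-1],None,fx=7,fy=7,interpolation=cv2.INTER_CUBIC))"
```

```text
tip [ 603.8 -130.    30.9] z [ 0.019 -0.014 -1.   ]
t 18.05 pos [ 602.4 -129.   103.9] rpy [3.124  0.0159 1.6652] F [ 0.49 -1.07 -0.86] M [-0.118  0.121 -0.002] w 0.277 q6 -0.37
tool shift mm [ 0.9 -1.4 -1.1] norm 2 twist deg 0.3
```

View pics/s12z.png

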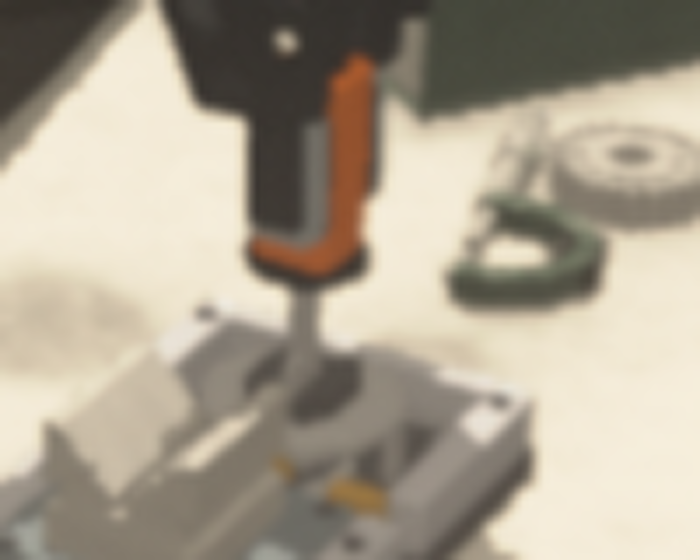

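>>> apply_moves --pt "1 -0.0004 -0.0005 0.001 0" --pt "1 0 0 0.001 0" --pt "1 0 0 0 0"

```text
t: 18.48
tool_pos: [602.3, -129.3, 103.0]
eef_rot: [3.124, 0.016, 1.665]
force: [0.2, -0.1, -0.9]
gripper_width: 0.278
```

```bash
python3 -c "
from h import *
tipplan([602.3,-129.2,30],1.66)"
```

```text
tip [ 603.7 -130.3   30. ] z [ 0.019 -0.014 -1.   ]
t 18.48 pos [ 602.3 -129.3  103. ] rpy [3.1235 0.0155 1.665 ] F [ 0.15 -0.13 -0.91] M [-0.029  0.01   0.03 ] w 0.278 q6 -0.37
tool shift mm [ 1.2 -1.3  0. ] norm 2 twist deg 0.3
```

>>> apply_moves --pt "1 0 0 0.001 0" --pt "1 0 0 0 0"

```text
t: 18.73
tool_pos: [602.7, -129.3, 103.0]
eef_rot: [3.123, 0.016, 1.665]
force: [0.7, -0.1, -0.3]
gripper_width: 0.274
```

```bash
python3 -c "
from h import *
tipplan([602.3,-129.2,30],1.66)"
```

```text
tip [ 604.1 -130.3   30. ] z [ 0.02  -0.014 -1.   ]
t 18.73 pos [ 602.7 -129.3  103. ] rpy [3.1229 0.0157 1.665 ] F [ 0.68 -0.08 -0.31] M [0.012 0.102 0.038] w 0.274 q6 -0.37
tool shift mm [ 1.3 -1.7 -0. ] norm 2 twist deg 0.3
```

The blade is seated: the descent stopped with the tip at about 30 mm. Now I'll turn it.

>>> apply_moves --pt "1 0 0 0 3" --pt "1 0 0 0 3" --pt "1 0 0 0 3" --pt "1 0 0 0 3"

```text
t: 19.23
tool_pos: [602.7, -130.0, 102.9]
eef_rot: [3.12, 0.013, 1.45]
force: [-0.4, 0.4, 2.3]
gripper_width: 0.271
```

```bash
python3 -c "
from h import *
tipplan([603,-129.6,30],1.66)"
```

```text
tip [ 604.2 -131.1   29.9] z [ 0.02  -0.015 -1.   ]
t 19.23 pos [ 602.7 -130.   102.9] rpy [3.1197 0.0129 1.4503] F [-0.35  0.38  2.32] M [0.004 0.244 0.071] w 0.271 q6 -0.15
tool shift mm [ 1.3 -1.3 -0.1] norm 2 twist deg -12.0
```

>>> apply_moves --pt "1 0 0 0 3" --pt "1 0 0 0 3" --pt "1 0 0 0 2"

```text
t: 19.6
tool_pos: [602.4, -130.2, 102.9]
eef_rot: [3.119, 0.011, 1.307]
force: [-1.8, -0.5, 1.6]
gripper_width: 0.279
```

```bash
python3 -c "
from h import *
tipplan([603,-129.6,30],1.66)"
```

```text
tip [ 603.8 -131.3   29.9] z [ 0.019 -0.016 -1.   ]
t 19.6 pos [ 602.4 -130.2  102.9] rpy [3.1189 0.0106 1.3074] F [-1.85 -0.47  1.59] M [-0.062  0.225  0.126] w 0.279 q6 -0.01
tool shift mm [ 1.5 -1.2 -0.1] norm 2 twist deg -20.2
```

>>> apply_moves --pt "1 0 0 0 2.5" --pt "1 0 0 0 2"

```text
t: 19.85
tool_pos: [602.2, -130.3, 102.9]
eef_rot: [3.118, 0.009, 1.226]
force: [-0.8, -0.5, 3.0]
gripper_width: 0.276
```

```bash
python3 -c "
from h import *
tipplan([603,-129.6,30],1.66)"
```

```text
tip [ 603.5 -131.5   29.9] z [ 0.019 -0.016 -1.   ]
t 19.85 pos [ 602.2 -130.3  102.9] rpy [3.1185 0.0092 1.2262] F [-0.78 -0.47  3.04] M [-0.029  0.243  0.059] w 0.276 q6 0.07
tool shift mm [ 1.6 -1.1 -0.1] norm 2 twist deg -24.9
```

>>> apply_moves --pt "1 0 0 0 2.5" --pt "1 0 0 0 2"

```text
t: 20.1
tool_pos: [602.0, -130.4, 102.9]
eef_rot: [3.118, 0.008, 1.144]
force: [-0.7, -0.2, 2.4]
gripper_width: 0.279
```

```bash
python3 -c "
from h import *
tipplan([603,-129.6,30],1.66);grab('wrist','w13')"
```

```text
tip [ 603.3 -131.6   29.9] z [ 0.018 -0.017 -1.   ]
t 20.1 pos [ 602.  -130.4  102.9] rpy [3.1182 0.0076 1.1443] F [-0.72 -0.18  2.36] M [-0.042  0.263  0.116] w 0.279 q6 0.16
tool shift mm [ 1.7 -1.1 -0.1] norm 2 twist deg -29.5
```

View pics/w13.png

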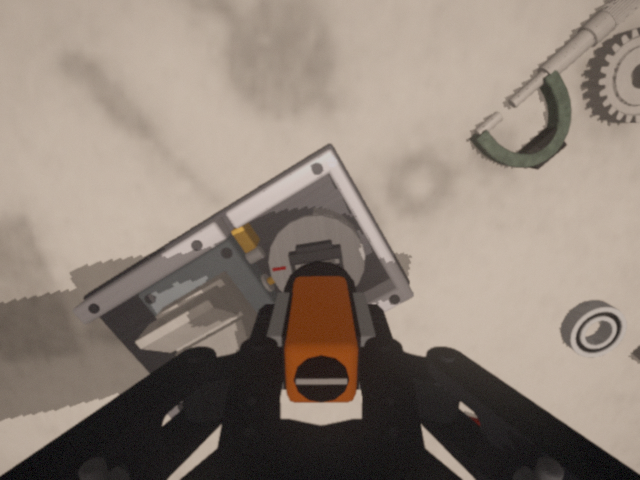

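The disc is turning with the key; the red mark at (279,268) follows it. The cam is now at about 0.5.

>>> apply_moves --pt "1 0 0 -0.0004 2" --pt "1 0 0 0 2"

```text
t: 20.4
tool_pos: [601.8, -130.4, 102.9]
eef_rot: [3.118, 0.006, 1.07]
force: [-1.8, -0.4, 1.9]
gripper_width: 0.279
```

```bash
python3 -c "
from h import *
tipplan([603,-129.6,30],1.66)"
```

```text
tip [ 603.1 -131.6   29.9] z [ 0.018 -0.017 -1.   ]
t 20.4 pos [ 601.8 -130.4  102.9] rpy [3.1179 0.0061 1.0698] F [-1.84 -0.38  1.93] M [-0.026  0.28   0.1  ] w 0.279 q6 0.23
tool shift mm [ 1.7 -1.  -0.1] norm 2 twist deg -33.8
```

>>> apply_moves --pt "1 0 0 0 2" --pt "1 0 0 0 2"

```text
t: 20.65
tool_pos: [601.5, -130.4, 102.9]
eef_rot: [3.118, 0.005, 0.995]
force: [-1.5, -1.5, 1.6]
gripper_width: 0.276
```

```bash
python3 -c "
from h import *
tipplan([603,-129.6,30],1.66)"
```

```text
tip [ 602.8 -131.6   29.9] z [ 0.017 -0.017 -1.   ]
t 20.65 pos [ 601.5 -130.4  102.9] rpy [3.118  0.0047 0.9952] F [-1.53 -1.48  1.57] M [-0.095  0.264  0.143] w 0.276 q6 0.31
tool shift mm [ 1.8 -0.9 -0.1] norm 2 twist deg -38.1
```

>>> apply_moves --pt "1 0 0 0 2" --pt "1 0 0 0 1.5"

```text
t: 20.9
tool_pos: [601.4, -130.5, 102.9]
eef_rot: [3.118, 0.003, 0.93]
force: [-1.6, -0.2, 1.2]
gripper_width: 0.28
```

```bash
python3 -c "
from h import *
tipplan([603,-129.6,30],1.66)"
```

```text
tip [ 602.6 -131.7   29.9] z [ 0.017 -0.017 -1.   ]
t 20.9 pos [ 601.4 -130.5  102.9] rpy [3.1182 0.0034 0.9297] F [-1.64 -0.2   1.19] M [-0.084  0.32   0.129] w 0.28 q6 0.37
tool shift mm [ 1.9 -0.9 -0.1] norm 2 twist deg -41.8
```

>>> apply_moves --pt "1 0 0 0 1.5" --pt "1 0 0 0 1.5"

```text
t: 21.15
tool_pos: [601.2, -130.5, 102.9]
eef_rot: [3.118, 0.002, 0.874]
force: [-1.4, -1.4, 2.1]
gripper_width: 0.276
```

```bash
python3 -c "
from h import *
tipplan([603,-129.6,30],1.66)"
```

```text
tip [ 602.4 -131.7   29.9] z [ 0.016 -0.017 -1.   ]
t 21.15 pos [ 601.2 -130.5  102.9] rpy [3.1182e+00 2.3000e-03 8.7370e-01] F [-1.44 -1.44  2.12] M [-0.032  0.345  0.116] w 0.276 q6 0.43
tool shift mm [ 2.  -0.9 -0.1] norm 2 twist deg -45.1
```

>>> apply_moves --pt "1 0 0 0 1.5" --pt "1 0 0 0 1.5"

```text
t: 21.4
tool_pos: [601.1, -130.5, 102.9]
eef_rot: [3.118, 0.001, 0.818]
force: [-1.7, -0.3, 2.7]
gripper_width: 0.275
```

```bash
python3 -c "
from h import *
tipplan([603,-129.6,30],1.66)"
```

```text
tip [ 602.2 -131.7   29.9] z [ 0.016 -0.017 -1.   ]
t 21.4 pos [ 601.1 -130.5  102.9] rpy [3.1184e+00 1.3000e-03 8.1780e-01] F [-1.66 -0.29  2.68] M [-0.133  0.372  0.138] w 0.275 q6 0.48
tool shift mm [ 2.1 -0.9 -0.1] norm 2 twist deg -48.3
```

>>> apply_moves --pt "1 0 0 0 1.5" --pt "1 0 0 0 1.5"

```text
t: 21.65
tool_pos: [600.9, -130.5, 102.9]
eef_rot: [3.119, 0.0, 0.762]
force: [-2.1, -1.0, 3.0]
gripper_width: 0.278
```

```bash
python3 -c "
from h import *
tipplan([603,-129.6,30],1.66);grab('top','t14');grab('wrist','w14')"
```

```text
tip [ 602.1 -131.7   29.9] z [ 0.016 -0.017 -1.   ]
t 21.65 pos [ 600.9 -130.5  102.9] rpy [3.1186e+00 3.0000e-04 7.6180e-01] F [-2.1  -1.04  3.01] M [-0.08   0.394  0.131] w 0.278 q6 0.54
tool shift mm [ 2.1 -0.9 -0.1] norm 2 twist deg -51.5
```

View pics/w14.png

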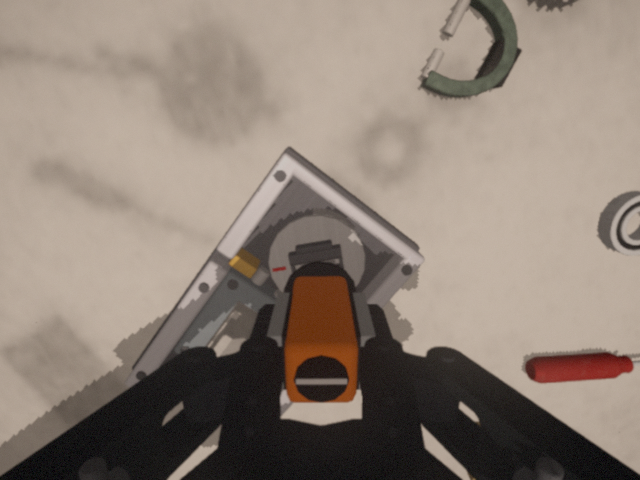

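>>> apply_moves --pt "1 0 0 0 1.5" --pt "1 0 0 0 1"

```text
t: 22.0
tool_pos: [600.8, -130.4, 102.9]
eef_rot: [3.119, -0.001, 0.717]
force: [-1.2, -1.1, 2.1]
gripper_width: 0.274
```

```bash
python3 -c "
from h import *
tipplan([603,-129.6,30],1.66)"
```

```text
tip [ 602.  -131.7   29.9] z [ 0.015 -0.017 -1.   ]
t 22.0 pos [ 600.8 -130.4  102.9] rpy [ 3.1188e+00 -6.0000e-04  7.1660e-01] F [-1.18 -1.1   2.09] M [-0.101  0.424  0.161] w 0.274 q6 0.58
tool shift mm [ 2.1 -0.9 -0.1] norm 2 twist deg -54.1
```

>>> apply_moves --pt "1 0 0 0 1.5" --pt "1 0 0 0 1"

```text
t: 22.25
tool_pos: [600.7, -130.5, 102.9]
eef_rot: [3.119, -0.001, 0.67]
force: [-1.0, -0.1, 3.4]
gripper_width: 0.275
```

```bash
python3 -c "
from h import *
tipplan([603,-129.6,30],1.66)"
```

```text
tip [ 601.8 -131.7   29.9] z [ 0.015 -0.017 -1.   ]
t 22.25 pos [ 600.7 -130.5  102.9] rpy [ 3.1192e+00 -1.4000e-03  6.6990e-01] F [-1.05 -0.08  3.4 ] M [-0.159  0.412  0.115] w 0.275 q6 0.63
tool shift mm [ 2.3 -0.9 -0.1] norm 2 twist deg -56.7
```

>>> apply_moves --pt "1 0 0 0 1.5" --pt "1 0 0 0 1"

```text
t: 22.5
tool_pos: [600.6, -130.4, 102.9]
eef_rot: [3.119, -0.002, 0.623]
force: [-1.7, -1.3, 2.9]
gripper_width: 0.276
```

```bash
python3 -c "
from h import *
tipplan([603,-129.6,30],1.66)"
```

```text
tip [ 601.6 -131.6   29.9] z [ 0.015 -0.017 -1.   ]
t 22.5 pos [ 600.6 -130.4  102.9] rpy [ 3.1195e+00 -2.2000e-03  6.2330e-01] F [-1.67 -1.31  2.86] M [-0.082  0.523  0.07 ] w 0.276 q6 0.68
tool shift mm [ 2.3 -0.8 -0.1] norm 2 twist deg -59.4
```

>>> apply_moves --pt "1 -0.0004 -0.0003 -0.0008 1" --pt "1 0 0 0 1"

```text
t: 22.75
tool_pos: [600.3, -130.4, 102.9]
eef_rot: [3.119, -0.004, 0.586]
force: [-1.4, 0.2, 2.7]
gripper_width: 0.277
```

```bash
python3 -c "
from h import *
tipplan([603,-129.6,30],1.66)"
```

```text
tip [ 601.5 -131.6   29.9] z [ 0.016 -0.017 -1.   ]
t 22.75 pos [ 600.3 -130.4  102.9] rpy [ 3.1189 -0.0039  0.5858] F [-1.35  0.2   2.65] M [-0.07   0.4    0.141] w 0.277 q6 0.72
tool shift mm [ 2.4 -0.8 -0.1] norm 3 twist deg -61.5
```

>>> apply_moves --pt "1 0 0 0 1" --pt "1 0 0 0 1"

```text
t: 23.0
tool_pos: [600.2, -130.3, 102.9]
eef_rot: [3.119, -0.004, 0.548]
force: [-1.7, -0.0, 0.9]
gripper_width: 0.277
```

```bash
python3 -c "
from h import *
tipplan([603,-129.6,30],1.66)"
```

```text
tip [ 601.3 -131.6   30. ] z [ 0.015 -0.017 -1.   ]
t 23.0 pos [ 600.2 -130.3  102.9] rpy [ 3.1193 -0.0045  0.5485] F [-1.66 -0.03  0.9 ] M [-0.119  0.25   0.143] w 0.277 q6 0.75
tool shift mm [ 2.4 -0.8 -0. ] norm 3 twist deg -63.7
```

>>> apply_moves --pt "1 0 0 0 1" --pt "1 0 0 0 1"

```text
t: 23.25
tool_pos: [600.1, -130.3, 102.9]
eef_rot: [3.12, -0.005, 0.511]
force: [-1.4, -0.6, 1.1]
gripper_width: 0.276
```

```bash
python3 -c "
from h import *
tipplan([603,-129.6,30],1.66)"
```

```text
tip [ 601.2 -131.5   29.9] z [ 0.015 -0.017 -1.   ]
t 23.25 pos [ 600.1 -130.3  102.9] rpy [ 3.1197 -0.0051  0.5111] F [-1.45 -0.56  1.15] M [-0.111  0.33   0.156] w 0.276 q6 0.79
tool shift mm [ 2.5 -0.8 -0.1] norm 3 twist deg -65.8
```

>>> apply_moves --pt "1 0 0 0 0.8" --pt "1 0 0 0 0.7"

```text
t: 23.5
tool_pos: [600.0, -130.3, 102.9]
eef_rot: [3.12, -0.006, 0.483]
force: [-1.2, -0.3, 1.5]
gripper_width: 0.275
```

```bash
python3 -c "
from h import *
tipplan([603,-129.6,30],1.66)"
```

```text
tip [ 601.1 -131.5   29.9] z [ 0.015 -0.017 -1.   ]
t 23.5 pos [ 600.  -130.3  102.9] rpy [ 3.1199 -0.0056  0.483 ] F [-1.17 -0.32  1.55] M [-0.158  0.345  0.149] w 0.275 q6 0.82
tool shift mm [ 2.5 -0.8 -0.1] norm 3 twist deg -67.4
```

>>> apply_moves --pt "1 0 0 0 0.8" --pt "1 0 0 0 0.7"

```text
t: 23.75
tool_pos: [600.0, -130.3, 102.9]
eef_rot: [3.12, -0.006, 0.455]
force: [-2.1, -1.3, 0.7]
gripper_width: 0.276
```

```bash
python3 -c "
from h import *
tipplan([603,-129.6,30],1.66)"
```

```text
tip [ 601.1 -131.5   30. ] z [ 0.015 -0.017 -1.   ]
t 23.75 pos [ 600.  -130.3  102.9] rpy [ 3.1202 -0.0061  0.4552] F [-2.06 -1.28  0.68] M [-0.108  0.351  0.192] w 0.276 q6 0.85
tool shift mm [ 2.6 -0.8 -0. ] norm 3 twist deg -69.0
```

>>> apply_moves --pt "1 0 0 0 0.8" --pt "1 0 0 0 0.7"

```text
t: 24.0
tool_pos: [599.9, -130.2, 102.9]
eef_rot: [3.12, -0.006, 0.428]
force: [-1.2, 0.4, 1.2]
gripper_width: 0.274
```

```bash
python3 -c "
from h import *
tipplan([603,-129.6,30],1.66);grab('top','t15');grab('scene','s15')
z=np.load('pics/t15.npz');cv2.imwrite('pics/t15z.png',cv2.resize(z['im'][210:310,320:400,::-1],None,fx=6,fy=6,interpolation=cv2.INTER_CUBIC))"
```

```text
tip [ 600.9 -131.4   29.9] z [ 0.015 -0.017 -1.   ]
t 24.0 pos [ 599.9 -130.2  102.9] rpy [ 3.1205 -0.0064  0.4275] F [-1.19  0.42  1.22] M [-0.134  0.323  0.238] w 0.274 q6 0.87
tool shift mm [ 2.6 -0.8 -0.1] norm 3 twist deg -70.6
```

View pics/t15z.png

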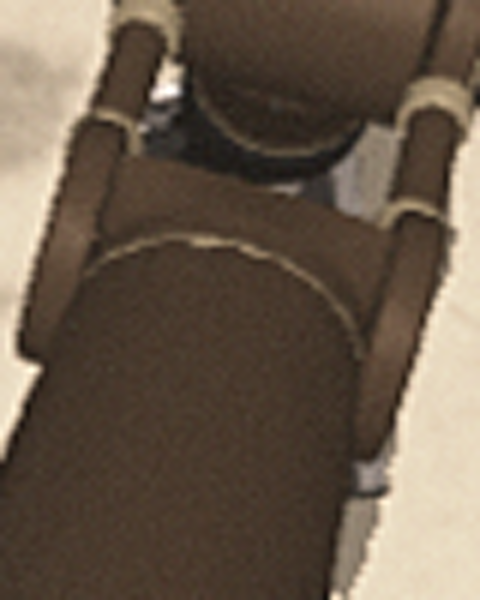

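```bash
python3 -c "
from h import *
for i in range(4):
    s=readout.read_state(); print(s['t'],s['wrist_torque'].round(3),s['eef_rot'][2].round(4),s['force'].round(1)); 
    grab('wrist','w15') if i==1 else (cams.get_image('scene') if i<3 else 0)"
```

```text
24.1 [-0.091  0.427  0.187] 0.428 [-1.3 -0.1  0.7]
24.15 [-0.143  0.365  0.258] 0.4283 [-1.1 -0.5  0.7]
24.2 [-0.081  0.314  0.246] 0.4283 [-1.3 -0.9  1.1]
24.25 [-0.101  0.327  0.152] 0.4282 [-1.3 -0.6  1.8]
```

View pics/w15.png

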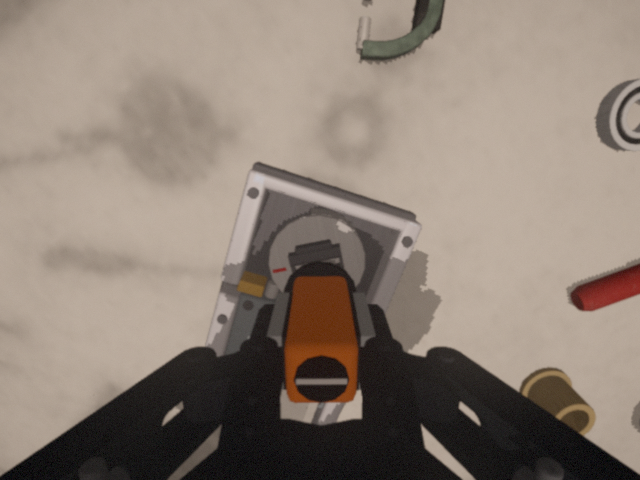

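>>> apply_moves --pt "1 0 0 0 0.6"

```text
t: 24.38
tool_pos: [599.9, -130.2, 102.9]
eef_rot: [3.121, -0.007, 0.417]
force: [-1.2, -1.0, 0.8]
gripper_width: 0.279
```

```bash
python3 -c "
from h import *
a=[]
for i in range(10):
    s=readout.read_state(); a.append(s['wrist_torque'][2]); cams.get_image('scene')
print(np.round(a,3),np.mean(a),np.std(a),s['eef_rot'],s['t'])
z=np.load('pics/w15.npz');cv2.imwrite('pics/w15z.png',cv2.resize(z['im'][230:370,190:300,::-1],None,fx=4.2,fy=4.2,interpolation=cv2.INTER_CUBIC))"
```

```text
[0.241 0.243 0.199 0.223 0.288 0.196 0.192 0.223 0.285 0.228] 0.23175245633485134 0.032251282769861854 [ 3.12055217 -0.00662704  0.4177999 ] 24.825
```

View pics/w15z.png

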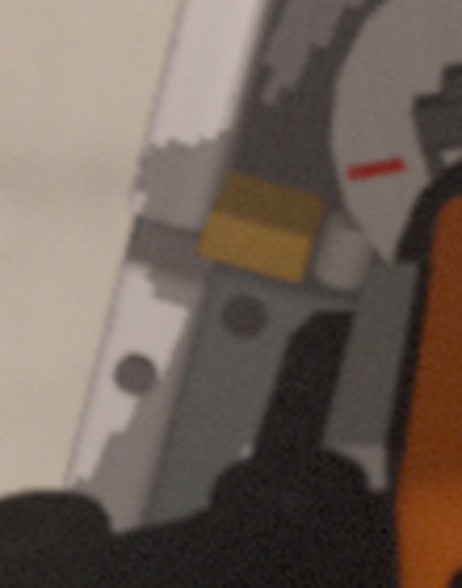

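Torque averages 0.23 N m, up from about 0.14 while drawing in, and the plate touches the brass stop in the picture, so it's snug. I'll unwind within the blade's play and lift out.

>>> apply_moves --pt "1 0 0 0 -1.5" --pt "1 0 0 0 -1.3" --pt "1 0 0 0 0"

```text
t: 25.25
tool_pos: [600.0, -130.4, 102.9]
eef_rot: [3.12, -0.006, 0.469]
force: [-1.9, -1.1, 1.3]
gripper_width: 0.277
```

```bash
python3 -c "
from h import *
tipplan([603,-129.6,30],1.66)"
```

```text
tip [ 601.1 -131.6   29.9] z [ 0.015 -0.016 -1.   ]
t 25.25 pos [ 600.  -130.4  102.9] rpy [ 3.1202 -0.0059  0.4689] F [-1.89 -1.07  1.34] M [-0.072  0.402  0.073] w 0.277 q6 0.83
tool shift mm [ 2.6 -0.9 -0.1] norm 3 twist deg -68.2
```

>>> apply_moves --pt "1 -0.0005 0 -0.002 -0.5" --pt "1 0 0 -0.003 0" --pt "1 0 0 -0.004 0" --pt "1 0 0 -0.006 0" --pt "1 0 0 -0.01 0" --pt "1 0 0 0 0"

```text
t: 26.0
tool_pos: [600.8, -129.8, 130.0]
eef_rot: [3.119, -0.01, 0.477]
force: [1.2, -0.0, -0.2]
gripper_width: 0.276
```

```bash
python3 -c "
from h import *
tipplan([603,-129.6,30],1.66)"
```

```text
tip [ 602.2 -130.9   57. ] z [ 0.019 -0.016 -1.   ]
t 26.0 pos [ 600.8 -129.8  130. ] rpy [ 3.1187 -0.01    0.4767] F [ 1.21 -0.03 -0.23] M [-0.012  0.028 -0.016] w 0.276 q6 0.82
tool shift mm [ 1.  -1.4 27. ] norm 27 twist deg -67.8
```

>>> apply_moves --pt "1 0 0 -0.02 0" --pt "1 0 0 -0.02 0" --pt "1 0 0 -0.02 0" --pt "1 0 0 0 0"

```text
t: 26.5
tool_pos: [600.4, -129.0, 195.6]
eef_rot: [3.117, -0.012, 0.477]
force: [-0.5, 0.8, -1.3]
gripper_width: 0.271
```

```bash
python3 -c "
from h import *
tipplan([517.3,196.2,125],None);grab('wrist','w16')
z=np.load('pics/w16.npz');cv2.imwrite('pics/w16z.png',cv2.resize(z['im'][150:330,180:440,::-1],None,fx=3,fy=3,interpolation=cv2.INTER_CUBIC))"
```

```text
tip [ 602.1 -130.2  122.6] z [ 0.022 -0.016 -1.   ]
t 26.5 pos [ 600.4 -129.   195.6] rpy [ 3.1168 -0.0123  0.4766] F [-0.45  0.76 -1.34] M [ 0.026  0.036 -0.031] w 0.271 q6 0.82
tool shift mm [  74.4 -328.7   -9.6] norm 337 twist deg 0
```

View pics/w16z.png

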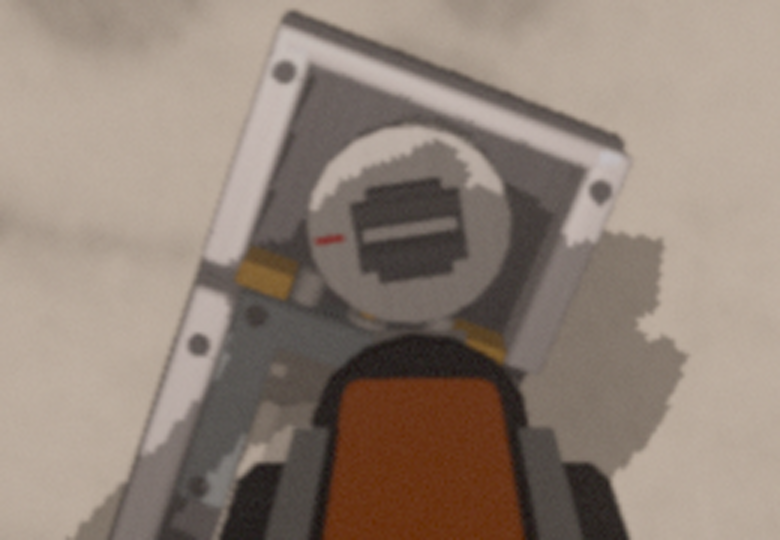

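```bash
python3 - <<'E'
from h import *
z=np.load('pics/w16.npz'); P,R=z['pos'],z['rot']
f=lambda x,y:(180+x/3,150+y/3)
a=onz('wrist',[f(363,238),f(457,223)],30,P,R);v=a[1]-a[0];print(a.mean(0),np.arctan2(v[1],v[0]))
a=onz('wrist',[f(316,241),f(343,239)],30,P,R);v=np.array([602.2,-129.3])-a.mean(0)[:2];print('mark',np.arctan2(v[1],v[0]))
E
```

```text
[ 601.0544026  -130.08411784   30.        ] -0.9382379816579615
mark -0.9189832520504653
```

```bash
python3 - <<'E'
from h import *
def mark(fn):
    z=np.load('pics/%s.npz'%fn); P,R=z['pos'],z['rot']; im=z['im'].astype(int)
    m=((im[:,:,0]>im[:,:,1]+45)&(im[:,:,0]>im[:,:,2]+40)).astype(np.uint8); m[:,:255]=0;m[:,330:]=0;m[:190]=0;m[275:]=0
    if fn=='w16': pass
    m[:, 300:]=0
    ys,xs=np.nonzero(m); 
    pts=np.c_[xs,ys].astype(float); 
    if len(pts)<4: print(fn,len(pts)); return
    w=onz('wrist',pts,30,P,R)[:,:2]; c=w.mean(0); v=np.array([602.0,-129.3])-c
    u,s,vt=np.linalg.svd(w-c); d=vt[0]; d=d*np.sign(d@v)
    print(fn,len(pts),pts.mean(0),'tool yaw',R[2].round(3),'mark ang by pos',np.arctan2(v[1],v[0]).round(3),'by dir',np.arctan2(d[1],d[0]).round(3),'r',np.linalg.norm(v))
for f in ['w13','w14','w15','w16']: mark(f)
E
```

```text
w13 43 [278.8372093  268.27906977] tool yaw 1.144 mark ang by pos -0.283 by dir -0.265 r 22.20793320425272
w14 39 [279.17948718 268.58974359] tool yaw 0.761 mark ang by pos -0.654 by dir -0.671 r 22.345159462095125
w15 41 [278.97560976 269.92682927] tool yaw 0.428 mark ang by pos -0.943 by dir -0.93 r 22.970823340536462
w16 15 [289.26666667 229.46666667] tool yaw 0.477 mark ang by pos -0.949 by dir -1.072 r 22.86682941769568
```

The cam held: the mark angle was -0.943 when tight and -0.949 after lift-out. Now I'll return the key.

>>> apply_moves --pt "1 0.0065 -0.029 -0.001 0" --pt "1 0.0065 -0.029 -0.001 0" --pt "1 0.0065 -0.029 -0.001 0" --pt "1 0.0065 -0.029 -0.001 0" --pt "1 0.0065 -0.029 -0.001 0" --pt "1 0.0065 -0.029 -0.001 0" --pt "1 0.0065 -0.029 -0.001 0" --pt "1 0.0065 -0.029 -0.001 0" --pt "1 0.0065 -0.029 -0.001 0" --pt "1 0.0065 -0.029 -0.001 0" --pt "1 0.0065 -0.025 0 0" --pt "1 0 0 0 0"

```text
t: 28.05
tool_pos: [508.0, 192.5, 187.5]
eef_rot: [3.126, 0.008, 0.474]
force: [0.3, -0.1, -0.7]
gripper_width: 0.278
```

```bash
python3 -c "
from h import *
tipplan([517.3,196.2,115],None);grab('wrist','w17')"
```

```text
tip [508.  191.3 114.5] z [ 0.    -0.017 -1.   ]
t 28.05 pos [508.  192.5 187.5] rpy [3.1264 0.0075 0.4742] F [ 0.34 -0.1  -0.66] M [-0.021 -0.035 -0.03 ] w 0.278 q6 1.4
tool shift mm [10.5 -0.1 -0.5] norm 11 twist deg 0
```

View pics/w17.png

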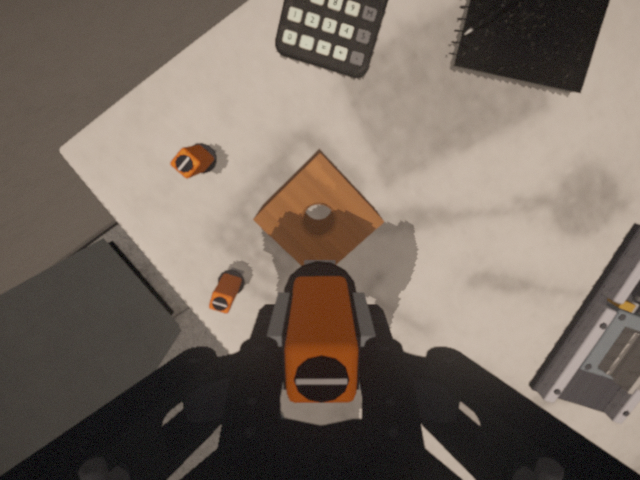

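```bash
python3 - <<'E'
from h import *
np.set_printoptions(precision=1,suppress=True)
z=np.load('pics/w17.npz'); P,R=z['pos'],z['rot']
print(onz('wrist',[(254,217.5),(384,222)],50,P,R).mean(0), onz('wrist',[(319,150),(318,217)],50,P,R))
z=np.load('pics/w8.npz'); P,R=z['pos'],z['rot']
print(onz('wrist',[(294,158),(369,208),(331,266),(250,239)],50,P,R).mean(0))
tipplan([517.4,196.5,60],None)
E
```

```text
[517.8 195.8  50. ] [[563.  219.1  50. ]
 [519.2 197.6  50. ]]
[519.1 200.7  50. ]
tip [508.1 190.4 114.5] z [ 0. -0. -1.]
t 28.1 pos [508.1 191.7 187.5] rpy [3.1 0.  0.5] F [ 0.5  0.  -0.6] M [0. 0. 0.] w 0.281 q6 1.4
tool shift mm [11.5 -2.1 54.4] norm 56 twist deg 0
```

>>> apply_moves --pt "1 0.006 -0.001 0.006 0" --pt "1 0.0055 -0.001 0.012 0" --pt "1 0 0 0.012 0" --pt "1 0 0 0.012 0" --pt "1 0 0 0.01 0" --pt "1 0 0 0 0" --pt "1 0 0 0 0"

```text
t: 28.98
tool_pos: [517.6, 194.8, 129.5]
eef_rot: [3.126, 0.012, 0.47]
force: [-0.1, 0.0, -0.8]
gripper_width: 0.277
```

```bash
python3 -c "
from h import *
tipplan([517.5,196.3,52],None)"
```

```text
tip [517.4 193.4  56.5] z [-0.004 -0.02  -1.   ]
t 28.98 pos [517.6 194.8 129.5] rpy [3.1257 0.0121 0.4698] F [-0.14  0.01 -0.85] M [0.02  0.007 0.018] w 0.277 q6 1.4
tool shift mm [ 1.5 -2.6  4.4] norm 5 twist deg 0
```

>>> apply_moves --pt "1 0.0012 -0.0022 0.001 0" --pt "1 0 0 0 0"

```text
t: 29.22
tool_pos: [518.4, 197.7, 129.3]
eef_rot: [3.125, 0.01, 0.47]
force: [0.4, 0.0, -1.5]
gripper_width: 0.277
```

```bash
python3 -c "
from h import *
tipplan([517.5,196.3,47],None); grab('scene','s18')
z=np.load('pics/s18.npz');cv2.imwrite('pics/s18z.png',cv2.resize(z['im'][190:290,165:265,::-1],None,fx=6,fy=6,interpolation=cv2.INTER_CUBIC))"
```

```text
tip [518.3 196.3  56.3] z [-0.002 -0.019 -1.   ]
t 29.23 pos [518.4 197.7 129.3] rpy [3.1254 0.0102 0.4698] F [ 0.42  0.05 -1.47] M [ 0.016 -0.033  0.011] w 0.277 q6 1.41
tool shift mm [-0.6 -0.5  9.3] norm 9 twist deg 0
```

View pics/s18z.png

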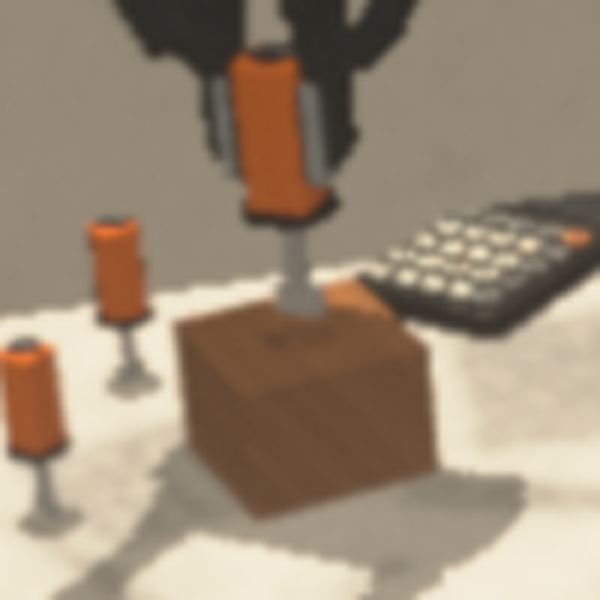

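The blade is just above the stand's hole. Lowering it.

>>> apply_moves --pt "1 -0.0006 -0.0005 0.004 0" --pt "1 0 0 0.004 0" --pt "1 0 0 0.004 0" --pt "1 0 0 0.004 0"

```text
t: 29.78
tool_pos: [517.9, 197.7, 113.0]
eef_rot: [3.125, 0.009, 0.47]
force: [0.1, -0.3, -1.0]
gripper_width: 0.276
```

```bash
python3 -c "
from h import *
tipplan([517.5,196.3,20],None)"
```

```text
tip [517.9 196.4  40. ] z [-0.    -0.019 -1.   ]
t 29.77 pos [517.9 197.7 113. ] rpy [3.1251 0.0088 0.47  ] F [ 0.14 -0.26 -0.98] M [-0.005  0.002  0.006] w 0.276 q6 1.41
tool shift mm [-0.2 -0.4 20. ] norm 20 twist deg 0
```

Tip at 40 mm with no contact, so it's inside the hole. Continuing down.

>>> apply_moves --pt "1 0 0 0.006 0" --pt "1 0 0 0.006 0" --pt "1 0 0 0.006 0" --pt "1 0 0 0.005 0" --pt "1 0 0 0.003 0" --pt "1 0 0 0 0"

```text
t: 30.52
tool_pos: [517.4, 196.9, 84.2]
eef_rot: [3.125, 0.011, 0.47]
force: [-0.5, -0.0, -1.2]
gripper_width: 0.274
```

```bash
python3 -c "
from h import *
tipplan([517.5,196.3,10],None)"
```

```text
tip [517.2 195.5  11.2] z [-0.002 -0.019 -1.   ]
t 30.52 pos [517.4 196.9  84.2] rpy [3.1254 0.0106 0.47  ] F [-0.5  -0.03 -1.19] M [ 0.045 -0.026  0.055] w 0.274 q6 1.41
tool shift mm [ 0.6 -0.6  1.2] norm 1 twist deg 0
```

>>> apply_moves --pt "1 0 0 0.001 0" --pt "1 0 0 0 0"

```text
t: 30.78
tool_pos: [517.7, 197.1, 83.5]
eef_rot: [3.125, 0.01, 0.47]
force: [-0.3, 0.4, -0.9]
gripper_width: 0.274
```

```bash
python3 -c "
from h import *
tipplan([517.5,196.3,10],None)"
```

```text
tip [517.6 195.7  10.5] z [-0.001 -0.019 -1.   ]
t 30.77 pos [517.7 197.1  83.5] rpy [3.1252 0.0099 0.47  ] F [-0.25  0.42 -0.91] M [ 0.017 -0.008  0.014] w 0.274 q6 1.41
tool shift mm [ 0.2 -0.6  0.5] norm 1 twist deg 0
```

>>> apply_moves --pt "1 0 0 0.0005 0" --pt "0.66 0 0 0 0" --pt "0.6 0 0 0 0" --pt "0.4 0 0 0 0" --pt "0 0 0 0 0" --pt "0 0 0 0 0" --pt "0 0 0 0 0"

```text
t: 31.65
tool_pos: [518.6, 197.3, 84.0]
eef_rot: [3.125, 0.008, 0.47]
force: [-0.8, -0.2, 0.5]
gripper_width: 1.002
```

>>> apply_moves --pt "0 0 0.0002 -0.01 0" --pt "0 0 0.0002 -0.012 0" --pt "0 0 0.0002 -0.015 0" --pt "0 0 0.0003 -0.02 0" --pt "0 0 0.0005 -0.03 0" --pt "0 0 0 -0.03 0" --pt "0 -0.02 0 -0.02 0" --pt "0 -0.03 0 0 0" --pt "0 0 0 0 0" --pt "0 0 0 0 0"

```text
t: 32.9
tool_pos: [477.2, 176.7, 236.9]
eef_rot: [3.122, -0.006, 0.47]
force: [1.1, 0.4, 0.5]
gripper_width: 0.999
```

```bash
python3 -c "
from h import *
tipplan([517.5,196.3,10],None);grab('wrist','w19');grab('scene','s19');grab('top','t19')
z=np.load('pics/t19.npz');cv2.imwrite('pics/t19z.png',cv2.resize(z['im'][190:320,180:410,::-1],None,fx=3.4,fy=3.4,interpolation=cv2.INTER_CUBIC))"
```

```text
tip [478.3 175.7 163.9] z [ 0.014 -0.014 -1.   ]
t 32.9 pos [477.2 176.7 236.9] rpy [ 3.1223 -0.0064  0.4701] F [1.09 0.44 0.51] M [-0.019  0.035  0.027] w 0.999 q6 1.39
tool shift mm [ 43.3  -3.6 154.1] norm 160 twist deg 0
```

View pics/w19.png

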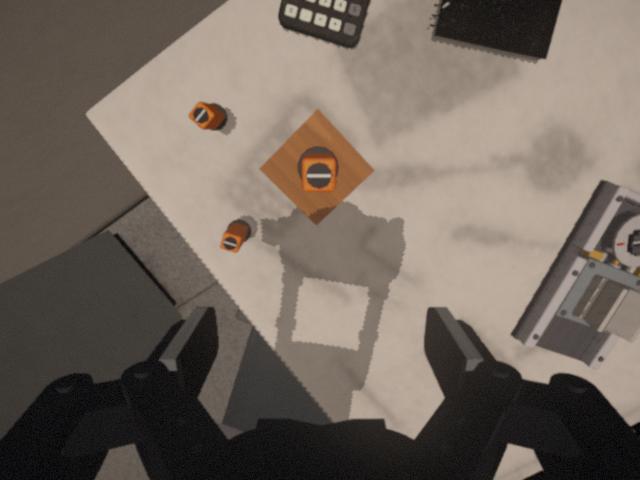

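View pics/s19.png

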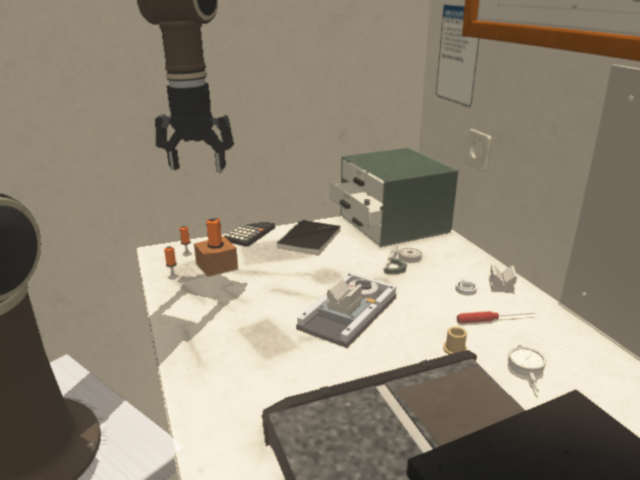

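View pics/t19z.png

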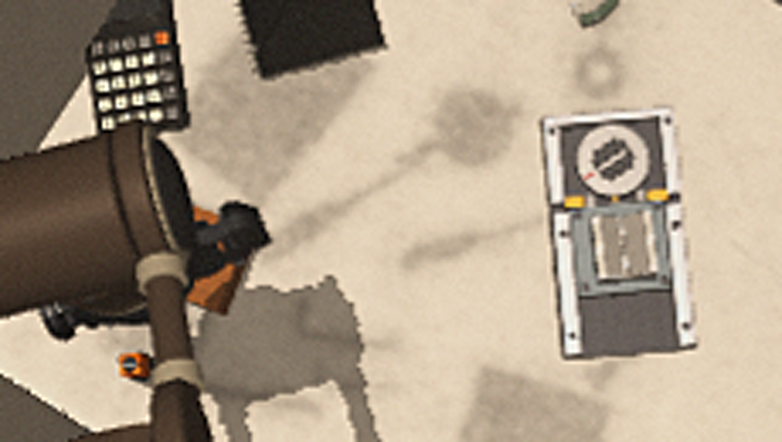

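```bash
python3 -c "
from h import *
print(r.finish_job())"
```

```text
the job is handed in; nothing more can be done
None
```

The carrier is drawn up snug on the brass stops, the cam key is back upright in its stand, and I handed the job in at about 33 s of the 72 s allowed.

**Pushing the carrier:** I pushed it by its rear face with closed fingers. At the plungers the push force rose to about 2.6 N, and the picture showed the plate front at them.

**Turning the cam:** I set the largest key's blade in the slot until it bottomed. Turning clockwise took about 0.13–0.15 N m while the carrier was drawn in. It then rose to an average of 0.23 N m over ten readings (single readings 0.19–0.29), and I stopped there.

**Last checks:**
- **Cam:** the disc mark stayed put after the key came out (-0.943 rad before the last small step, -0.949 rad after), so the cam did not unwind.
- **Carrier:** the plate looks flush against the stops in the pictures. I did not measure the gap separately.
- **Key and the rest:** the key stands upright in its stand with the gripper clear of everything. The other objects look unmoved in the scene picture.

**Disagreement:** the cam angle read from the pictures is about 1.05 rad, while the tool yaw gave about 1.25 rad. Blade play of 0.1 rad, plus slack in the grip or image error, would explain the difference. I judged tightness by the torque rise and the flush plate, not by the angle.

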